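Put the deep socket away in the stayed-lid tool chest

TASK

Put the tall socket away in the grey tool chest: raise the lid until its folding stay locks and let the lid stand by itself, place the socket in the chest's large compartment, then break the stay by pressing its thumb pin and lower the lid gently until it is fully shut. Do not force the lid against the stay, up or down (the stay's bracket is only clamped and must not slip), never let the lid fall or slam, and leave the other things on the bench alone.

Things in the scene. Friction and masses are not known exactly. Their poses are not given: they have to be found in the camera images.
- chest: Grey steel tool chest, open box 180 (x) x 300 (y) x 120 mm high, walls 5 mm, fixed. Origin under its centre on the bench; x points from its front (robot side) to its back, y to its left. A partition 80 mm high at y = +55 mm parts the stay's narrow deep compartment from the large empty one (y from -145 to +53, x from -85 to +85 mm), whose black floor lies 45 mm above the bench.
- chest_hinge (a point): Centre of the lid's hinge line, on the back top edge of the chest, 120 mm above the bench; the hinge axis runs along the chest's y.
- lid (a joint): Lid angle: 0 shut, grows as it opens. Steel plate, about 0.6 kg, hinge friction about 0.2 N m. The stay stops and locks it somewhere between 1.22 and 1.6 rad, differently in each chest. With the stay broken the lid keeps still where it is left while above about 0.9 rad; let go lower down, it falls.
- lid_bar (a point): Middle of the lid's bar handle: round steel bar 10 mm thick along the chest's y, 100 mm clear between its arms, 220 mm from the hinge axis in the lid's plane, 31 mm clear of the lid's front edge (open the fingers only some 25 mm there). 120 mm above the bench when shut. It can be pinched from above, a finger in front and one behind, at every lid angle; it turns between the pads.
- stay_upper (a joint): Knee of the stay: about 0 folded (lid shut), 2.33 links in line, 2.48 locked over centre on its stop. A weak spring pulls the knee over centre once the lid is raised as far as the straight stay lets it, felt as a firm stop; held short of that it does not lock. Broken and folded below about 1.6 it no longer springs back.
- thumb_pin (a point): Middle of the round thumb pin at the stay's knee: 14 mm thick, 40 mm free along the chest's y towards the middle; 92 mm from the bracket pivot. Locked, it stands 20 to 40 mm above the rim at the left end. Pressed with 5 to 10 N down and back, square to the link pivot-pin, it swings down about the pivot and the stay folds, drawing the lid down; press some 45 mm along that arc.
- bracket (a point): Pivot of the stay's lower link, on a bracket clamped in a slot of the chest's left wall, 40 mm below the rim. The clamp slips along the chest's x if the lid is forced against the straight or locked stay with more than about 10 N at the bar; it must not slip.
- deep_socket_mid (a point): Centre of the tall socket: upright steel cylinder 32 mm in diameter, 64 mm tall, about 0.16 kg, standing on the bench left of the chest; this point is 32 mm above its foot.
- short_socket_mid (a point): Centre of the short socket (same diameter, 34 mm tall), a bystander left standing on the bench.
- screwdriver: Screwdriver lying on the bench, a bystander.
- spanner: Spanner lying right of the chest, a bystander.
- oil_can: White can, 60 mm across, 130 mm tall, a bystander.
- carton: Cardboard carton 80 x 60 x 45 mm, a bystander.
- steel_round: Steel bar end 44 mm across, 50 mm tall, a bystander.
- collet: Small steel collet, 46 mm tall, a bystander.
Things that resemble listed ones, but are neither listed nor needed, are in the scene too. Leave any purple or yellow look-alike of the part that bears deep_socket_mid alone.

How it is judged:
By the outcome, as a careful person would: the job done as asked, in the order asked, and still so for the second after the job is handed in, with the robot touching nothing.
It also fails if it takes over 72 s, if anything falls off the work surface, if the arm or the gripper's body presses on something with over 40 N, if the wrist force passes 120 N, or if a joint passes its speed limit or range.

ROBOT

A 6-joint arm with a two-finger parallel gripper is mounted at the origin on the work surface. World frame = base frame: x ahead of the robot, y to its left, z up, the work surface at z = 0. Lengths are in m, angles in rad, forces in N, time in s.
With the tool pointing down it reaches from about 0.35 to 0.875 m from the base axis. Payload 15.5 kg.
Tool frame: the origin (TCP) lies midway between the tips of the shut fingers; the grasp point (between the pads) lies 19 mm behind it; z points along the fingers, y is the direction in which the jaws open and shut (so a half turn about z gives the same grasp; the last joint's range is limited). The gripper opens to 85 mm and grips with 20 to 120 N. Pads are 22 mm wide; open, the fingers measure 114 mm over their backs; the gripper's body (76 mm by 85 mm) begins 54 mm behind the grasp point. The pads swing forward as they close: fully open they stand 13 mm farther back than shut.
Start: joints at [-1.232, 0.494, 1.345, -0, 1.302, -0.096], TCP at [0.263, -0.567, 0.231] pointing down, gripper open.
Joint ranges: [-2.91, 2.91], [-0.82, 2.16], [0.22, 2.67], [-1.22, 4.37], [0.12, 2.79], [-3.08, 3.08]. Speed limits (rad/s): [1.89, 1.89, 2.57, 3.01, 3.01, 3.01].

INTERFACE

Orientations are given as a rotation vector (axis times angle).
In Python, from workcell import * gives the robot as it stands.
- The arm moves only by the shell command python3 -m jog 'ROWS'. ROWS is text: rows parted by semicolons, each of 7 numbers parted by spaces: the shift along the tool's x, y, z in cm, then the turn, a rotation vector about the tool's x, y, z in rad, then the opening, from -1 (shut) to 1 (fully open). A call has 1 to 20 rows; each row is the pose to reach, as a shift and turn from the pose commanded when the call began, along the tool's axes at that moment; what a row does not reach only later rows make up. A row lasts 1/10 s, in which the tool goes at most 50 mm and 8.59 degrees, less where a joint would pass 70% of its speed; a pose out of reach is approached as far as the arm can. A call with a gripper value outside its range is refused whole. The fingers move at their own pace and stop on an object; the grip force is fixed at half the most. Time passes only in rows, so rows that repeat a pose let the fingers close. It gives the time, the measured TCP pose, the force and the opening at its end, in the units of the state.
- read_state(): the state, without advancing time (a new reading comes with each control period).
- get_image(name): name is "side" or "top" or "wrist"; returns a dict with "pixels" (400x640x3 uint8, red, green, blue), "camera_matrix" (3x3 intrinsics, pixels), "pose" (4x4, takes a point from camera to world coordinates). Camera axes: x right, y down, z forward; pixel columns grow to the right and rows downward; lengths in m; the calibration is good to about 2 mm. A picture is of the moment at which its call begins. There is no depth.
- finish_job(): hands the job in, once; it reports no verdict.
Trained networks look in the newest picture that a camera, given by its name, has taken for a name from the list of things; names that differ only in an ending like _2 or _b are one class to them, and where a whole thing is asked for, a point or a joint stands for the part that bears it (a point fixed in the world has none). Each returns a list of dicts, best first, with "conf" (0 to 1); they miss things now and then, are a little off and sometimes report something else, mostly with a low value. They report only what shows in the picture. A call takes as long as a camera call. They do not tell look-alikes from the thing itself.
- search_frame(camera, query): "point" ([x, y, z] in m, in world coordinates, good to about 4 mm: the middle of the surface that is visible of it).
- silhouettes(camera, query): "region" (400x640 bool, what is visible of it).
The state is a dict: "t": time; "q": joint angles; "joint_vel": joint speeds; "effort": joint torques, N m; "tool_pos": TCP position; "orientation": TCP orientation; "wrist_force": force on the tool from outside, world axes, zero at the start; "torque": the same for the moment, N m; "finger_gap": opening from 0.0 (shut) to 1.0 (fully open).
Only numpy, scipy, OpenCV 4.12 (cv2) and the standard library are available. Lean on these libraries where they do the work, as an engineer would, in place of code of your own. Each camera call takes 0.05 s, during which the arm holds its last target.

## Working session

There is one attempt and no reset: what is moved stays moved. The work goes in short steps, Python scripts to look and compute and a shell command to move; the robot and the scene stay as the last step left them, time stands still between calls to the robot, and variables do not carry over. Pictures are saved under pics/ and viewed, and the job is handed in when it is done.

```bash
ls; mkdir -p pics; cat > h.py <<'E'
from workcell import *
import numpy as np, cv2
from scipy.spatial.transform import Rotation as R
def save(cam,fn,crop=None,scale=1):
    im=get_image(cam); p=im["pixels"][:,:,::-1].copy()
    if crop: 
        x0,y0,x1,y1=crop; p=p[y0:y1,x0:x1]
    if scale!=1: p=cv2.resize(p,None,fx=scale,fy=scale,interpolation=cv2.INTER_CUBIC)
    cv2.imwrite("pics/"+fn,p); return im
def proj(im,P):
    T=np.linalg.inv(im["pose"]); c=T[:3,:3]@np.asarray(P,float)+T[:3,3]; u=im["camera_matrix"]@c; return (u[:2]/u[2]).round(1)
def ray(im,px):
    d=np.linalg.inv(im["camera_matrix"])@np.array([px[0],px[1],1.]); return im["pose"][:3,3], im["pose"][:3,:3]@d
def atz(im,px,z):
    o,d=ray(im,px); return o+d*(z-o[2])/d[2]
def st():
    s=read_state(); print("t",round(s["t"],2),"p",np.round(s["tool_pos"],4),"rv",np.round(s["orientation"],3),"F",np.round(s["wrist_force"],1),"gap",round(float(s["finger_gap"]),3),"q",np.round(s["q"],3)); return s
E
python3 - <<'E'
from h import *
np.set_printoptions(suppress=True)
s=st(); print(R.from_rotvec(s["orientation"]).as_matrix().round(3))
for c in ["side","top"]:
    im=save(c,c+"0.png"); print(c,im["pose"].round(3).tolist(),im["camera_matrix"].round(1).tolist())
for q in ["chest","chest_hinge","lid","lid_bar","deep_socket_mid","short_socket_mid","thumb_pin","bracket","oil_can","carton","steel_round","collet","screwdriver","spanner"]:
    for c in ["side","top"]:
        for r in search_frame(c,q)[:4]: print(q,c,round(r["conf"],2),np.round(r["point"],3))
E
```

```text
pics
t 0.0 p [ 0.2625 -0.5668  0.2307] rv [-3.067 -0.676  0.   ] F [-0.4 -0.7  0.7] gap 1.003 q [-1.233  0.494  1.346 -0.     1.303 -0.095]
[[ 0.907  0.42  -0.   ]
 [ 0.42  -0.907  0.001]
 [ 0.    -0.001 -1.   ]]
side [[0.997, -0.04, 0.059, 0.446], [-0.071, -0.522, 0.85, -0.871], [-0.003, -0.852, -0.524, 0.647], [0.0, 0.0, 0.0, 1.0]] [[371.1, 0.0, 314.7], [0.0, 371.1, 196.1], [0.0, 0.0, 1.0]]
top [[-0.004, -0.992, 0.125, 0.383], [-1.0, 0.003, -0.006, 0.033], [0.006, -0.125, -0.992, 1.248], [0.0, 0.0, 0.0, 1.0]] [[400.5, 0.0, 325.0], [0.0, 400.5, 203.8], [0.0, 0.0, 1.0]]
chest side 0.93 [ 0.553 -0.226  0.125]
chest top 0.62 [ 0.555 -0.12   0.122]
chest_hinge side 0.85 [ 0.552 -0.22   0.123]
chest_hinge top 0.85 [ 0.55  -0.123  0.126]
lid side 0.71 [ 0.546 -0.151  0.122]
lid top 0.65 [ 0.548 -0.117  0.123]
lid_bar side 0.67 [ 0.546 -0.155  0.128]
lid_bar top 0.98 [ 0.552 -0.123  0.126]
deep_socket_mid side 0.71 [0.445 0.293 0.037]
deep_socket_mid side 0.65 [0.411 0.23  0.036]
deep_socket_mid side 0.47 [0.374 0.165 0.036]
deep_socket_mid top 0.67 [0.441 0.299 0.064]
deep_socket_mid top 0.47 [0.408 0.237 0.066]
deep_socket_mid top 0.4 [0.376 0.177 0.064]
short_socket_mid top 0.44 [0.582 0.278 0.03 ]
oil_can side 0.85 [0.674 0.31  0.077]
oil_can top 0.7 [0.668 0.323 0.123]
carton side 0.82 [ 0.71  -0.408  0.048]
carton top 0.59 [ 0.72  -0.388  0.046]
steel_round side 0.88 [ 0.606 -0.423  0.048]
steel_round top 0.77 [ 0.606 -0.399  0.052]
steel_round top 0.71 [ 0.55  -0.122  0.12 ]
collet side 0.52 [0.568 0.39  0.032]
collet top 0.73 [ 0.55  -0.118  0.124]
collet top 0.54 [0.569 0.4   0.044]
screwdriver side 0.64 [0.374 0.408 0.018]
screwdriver top 0.67 [0.377 0.428 0.023]
screwdriver top 0.57 [0.581 0.277 0.033]
spanner side 0.63 [ 0.446 -0.42   0.008]
spanner top 0.94 [ 0.45  -0.404  0.008]
```

View pics/side0.png

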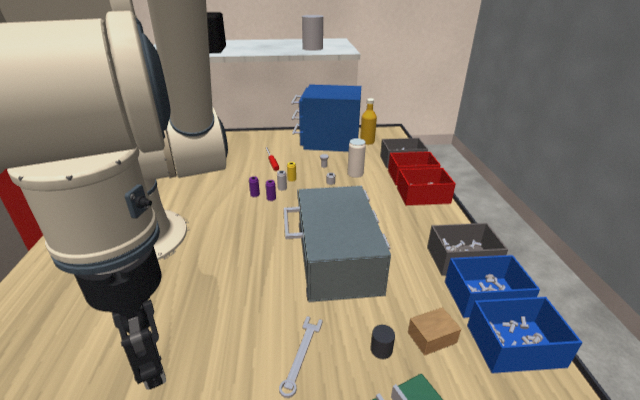

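View pics/top0.png

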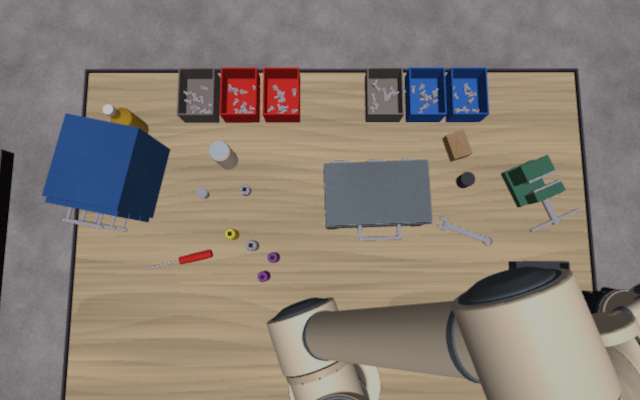

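```bash
python3 - <<'E'
from h import *
a=save("top","t1.png",(190,130,300,290),5); b=save("top","t2.png",(310,145,450,255),5); c=save("side","s1.png",(235,145,400,305),4)
for r in search_frame("top","deep_socket_mid"): print(r["conf"],np.round(r["point"],3),proj(a,r["point"]))
for q in ["chest","lid_bar","lid"]:
  for r in silhouettes("top",q)[:2]:
    m=r["region"].astype(np.uint8); ys,xs=np.nonzero(m); print(q,r["conf"],m.sum(),xs.min(),xs.max(),ys.min(),ys.max(),cv2.minAreaRect(np.c_[xs,ys].astype(np.float32)))
for px in [(252,244.5)]: print(atz(a,px,0.064))
E
```

```text
0.64 [0.408 0.24  0.063] [252.1 246.2]
chest 0.94 7369 323 431 158 240 ((377.0960693359375, 199.48785400390625), (81.24822998046875, 106.72378540039062), 87.99044799804688)
lid_bar 0.69 6980 323 431 159 240 ((377.33013916015625, 200.0834503173828), (78.98007202148438, 106.19071960449219), 87.79740142822266)
lid 0.76 7093 323 431 159 240 ((377.354248046875, 199.74166870117188), (79.492919921875, 106.32971954345703), 87.91743469238281)
lid 0.24 250 456 475 172 187 ((465.10003662109375, 179.6999969482422), (14.758047103881836, 19.230182647705078), 63.43495178222656)
[0.41313902 0.24000837 0.064     ]
```

View pics/t1.png

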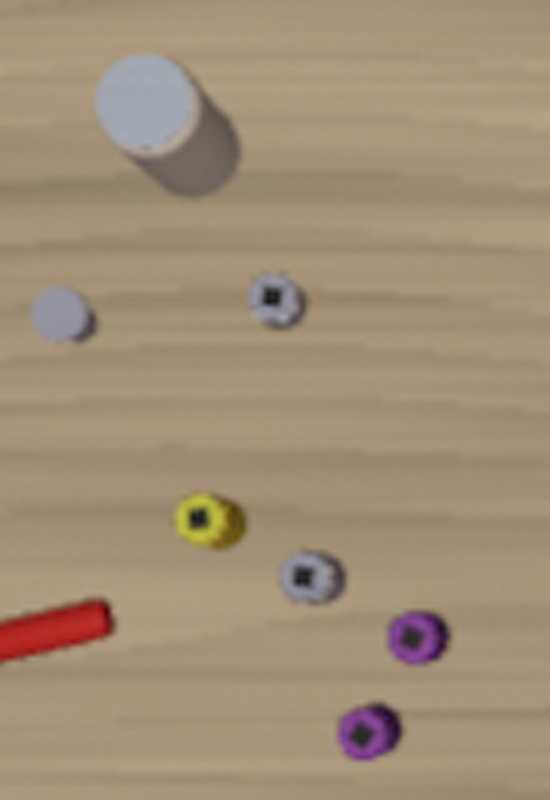

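View pics/t2.png

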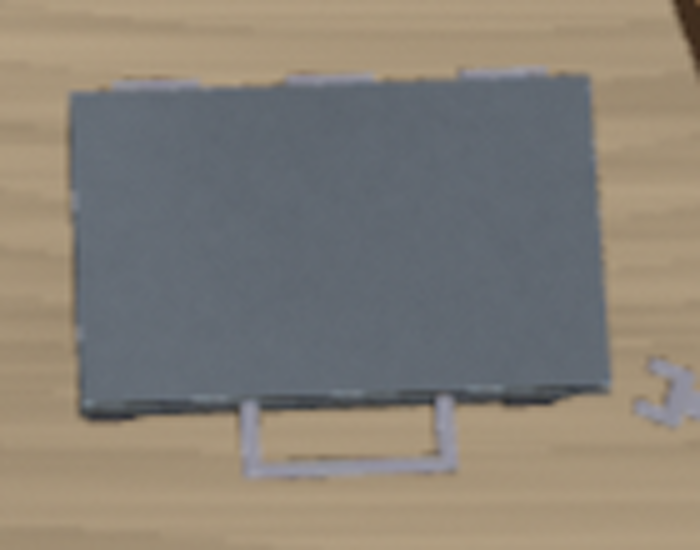

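View pics/s1.png

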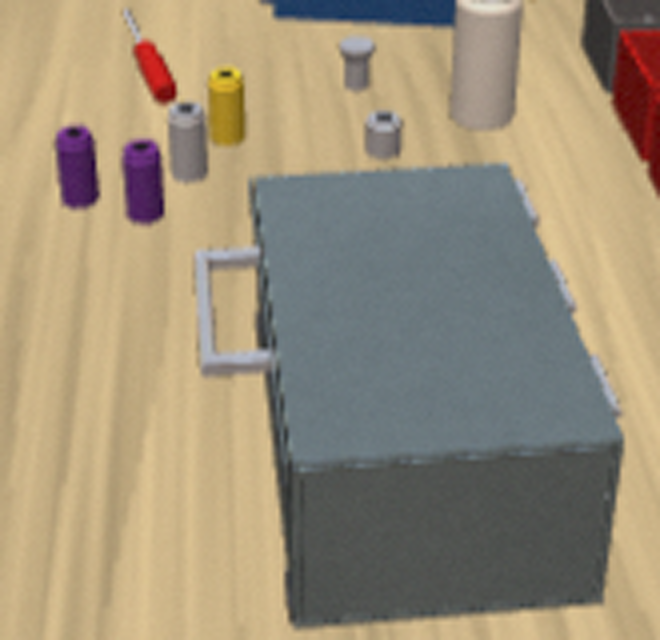

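```bash
python3 - <<'E'
from h import *
a=get_image("top"); b=get_image("side")
for n,p in dict(bl=(70,92),br=(590,76),fr=(609,388),fl=(82,403)).items(): print(n,atz(a,(310+p[0]/5,145+p[1]/5),.122).round(4))
for p in [(247,470),(452,464)]: print("bar",atz(a,(310+p[0]/5,145+p[1]/5),.125).round(4))
print("socket top",atz(a,(190+305/5,130+577/5),.064).round(4))
for n,p in dict(bl=(508,167),br=(620,445),fr=(297,465),fl=(255,180)).items(): print("side",n,atz(b,(235+p[0]/4,145+p[1]/4),.122).round(4))
for p in [(200,252),(208,368)]: print("sbar",atz(b,(235+p[0]/4,145+p[1]/4),.125).round(4))
print("ssocket top",atz(b,(235+187/4,145+107/4),.064).round(4))
E
```

```text
bl [0.6426 0.0278 0.122 ]
br [ 0.6512 -0.2715  0.122 ]
fr [ 0.4713 -0.2757  0.122 ]
fl [0.4639 0.0217 0.122 ]
bar [ 0.4258 -0.0704  0.125 ]
bar [ 0.4287 -0.1853  0.125 ]
socket top [0.4105 0.2429 0.064 ]
side bl [0.6417 0.0212 0.122 ]
side br [ 0.6482 -0.2759  0.122 ]
side fr [ 0.4752 -0.2788  0.122 ]
side fl [0.4635 0.0169 0.122 ]
sbar [ 0.4252 -0.0758  0.125 ]
sbar [ 0.4293 -0.1964  0.125 ]
ssocket top [0.4126 0.2397 0.064 ]
```

```bash
cat >> h.py <<'E'
CH=np.array([0.557,-0.1245]); YAW=0.028
def goal(P,Rw):
    """print tool-axis shift cm and turn for world target P, rotation Rw"""
    s=read_state(); R0=R.from_rotvec(s["orientation"]); 
    d=R0.inv().apply(np.asarray(P)-s["tool_pos"])*100; w=(R0.inv()*Rw).as_rotvec()
    print("shift cm",d.round(2),"turn",w.round(3)); return d,w
def down(yaw_of_y):
    y=np.array([np.cos(yaw_of_y),np.sin(yaw_of_y),0]); z=np.array([0,0,-1.]); x=np.cross(y,z); return R.from_matrix(np.c_[x,y,z])
def fmt(s):pass
E
python3 - <<'E'
from h import *
goal([.427,-.128,.19],down(YAW)); goal([.427,-.128,.19],down(YAW+np.pi))
E
```

```text
shift cm [ 33.36 -32.94   4.13] turn [-0.     0.    -1.165]
shift cm [ 33.36 -32.94   4.13] turn [0.    0.    1.977]
```

Candidates: the grey tall one is at side (282,180) / top (251,245). The look-alikes are yellow at side (291,171), purple at (254,187) and (271,190), and the short grey one at (331,179). The crops show the grey one is the tall socket. I open the lid first.

```bash
python3 -m jog '33.4 -32.9 4.1 0 0 -1.165 -0.41;33.4 -32.9 4.1 0 0 -1.165 -0.41;33.4 -32.9 4.1 0 0 -1.165 -0.41;33.4 -32.9 4.1 0 0 -1.165 -0.41;33.4 -32.9 4.1 0 0 -1.165 -0.41;33.4 -32.9 4.1 0 0 -1.165 -0.41;33.4 -32.9 4.1 0 0 -1.165 -0.41;33.4 -32.9 4.1 0 0 -1.165 -0.41;33.4 -32.9 4.1 0 0 -1.165 -0.41;33.4 -32.9 4.1 0 0 -1.165 -0.41;33.4 -32.9 4.1 0 0 -1.165 -0.41;33.4 -32.9 4.1 0 0 -1.165 -0.41;33.4 -32.9 4.1 0 0 -1.165 -0.41'
python3 - <<'E'
from h import *
st(); im=save("wrist","w1.png"); save("side","s2.png",(235,145,400,305),4)
print(im["pose"].round(3).tolist())
goal([.427,-.128,.101],down(YAW))
E
```

```text
t: 3.25
tool_pos: [0.4274, -0.129, 0.1904]
orientation: [2.191, 2.251, -0.0]
wrist_force: [-0.8, -0.5, 0.8]
finger_gap: 0.293
t 3.25 p [ 0.4274 -0.129   0.1904] rv [ 2.191  2.251 -0.   ] F [-0.8 -0.5  0.8] gap 0.293 q [-0.427  0.299  1.82  -0.     1.021 -0.454]
[[1.0, 0.025, 0.008, 0.425], [0.026, -0.953, -0.301, -0.052], [0.0, 0.301, -0.954, 0.333], [0.0, 0.0, 0.0, 1.0]]
shift cm [ 0.12 -0.03  8.94] turn [ 0.     0.    -0.001]
```

View pics/w1.png

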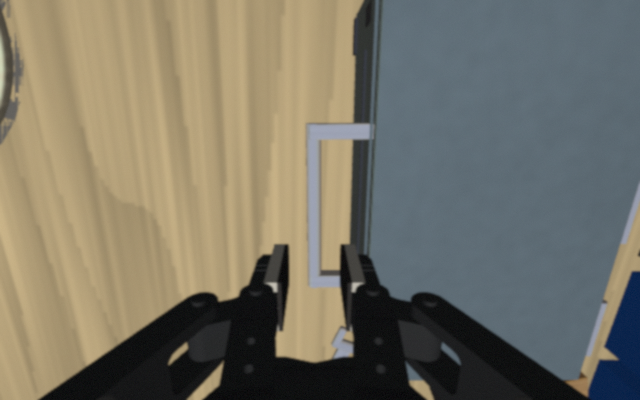

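View pics/s2.png

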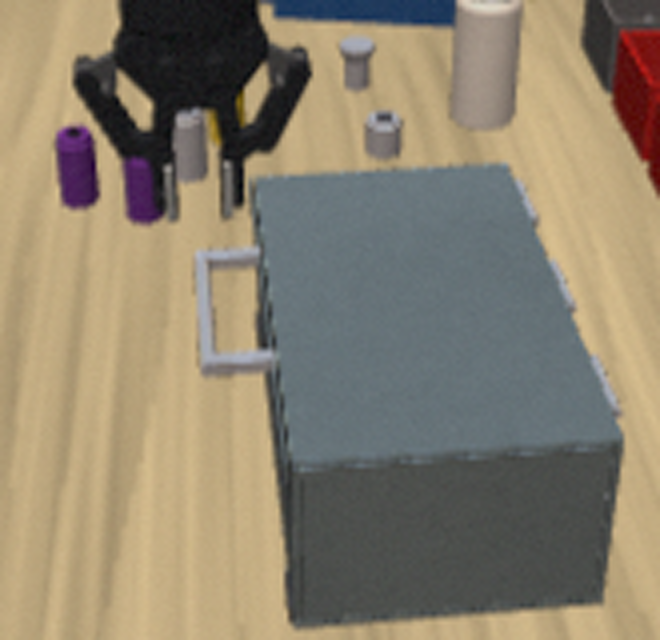

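```bash
python3 - <<'E'
from h import *
im=get_image("wrist")
for p in [(314,132),(313.5,205),(315,280),(321,132),(321,270),(374,132),(377,30)]: print(p,atz(im,p,.122).round(4))
E
```

```text
(314, 132) [ 0.4256 -0.0728  0.122 ]
(313.5, 205) [ 0.4265 -0.123   0.122 ]
(315, 280) [ 0.4292 -0.1827  0.122 ]
(321, 132) [ 0.4302 -0.0726  0.122 ]
(321, 270) [ 0.4334 -0.1741  0.122 ]
(374, 132) [ 0.4648 -0.0718  0.122 ]
(377, 30) [ 0.4617 -0.0121  0.122 ]
```

```bash
python3 -m jog '0.1 0 3 0 0 0 -0.41;0.1 0 6 0 0 0 -0.41;0.1 0 8 0 0 0 -0.41;0.1 0 8.9 0 0 0 -0.41;0.1 0 8.9 0 0 0 -0.41'
python3 - <<'E'
from h import *
st(); save("wrist","w2.png"); 
E
```

```text
t: 3.9
tool_pos: [0.427, -0.1274, 0.1006]
orientation: [-2.19, -2.25, 0.001]
wrist_force: [-0.6, 0.5, 0.6]
finger_gap: 0.292
t 3.9 p [ 0.427  -0.1274  0.1006] rv [-2.19e+00 -2.25e+00  1.00e-03] F [-0.6  0.5  0.6] gap 0.292 q [-0.424  0.45   1.922 -0.     0.771 -0.451]
```

View pics/w2.png

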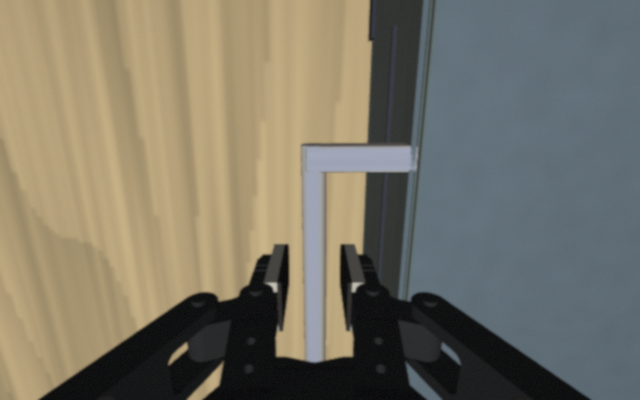

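```bash
python3 -m jog '0 0 0 0 0 0 -1;0 0 0 0 0 0 -1;0 0 0 0 0 0 -1;0 0 0 0 0 0 -1'
python3 - <<'E'
from h import *
s=st()
B=s["tool_pos"]+[0,0,.019]; H=np.array([.647,B[1],.12]); print(B)
# arc rows in tool axes: tool y=+chest x, z=down
for th in np.arange(0,1.61,.05): print(round(th,2),"y %.2f z %.2f"%(22*(1-np.cos(th)),-22*np.sin(th)))
E
```

```text
t: 4.35
tool_pos: [0.4271, -0.1275, 0.1022]
orientation: [2.189, 2.252, -0.001]
wrist_force: [-7.1, -4.3, 4.1]
finger_gap: 0.09
t 4.35 p [ 0.4271 -0.1275  0.1022] rv [ 2.189e+00  2.252e+00 -1.000e-03] F [-7.1 -4.3  4.1] gap 0.09 q [-4.240e-01  4.460e-01  1.922e+00 -1.000e-03  7.730e-01 -4.510e-01]
[ 0.42713909 -0.12752312  0.12121867]
0.0 y 0.00 z -0.00
0.05 y 0.03 z -1.10
0.1 y 0.11 z -2.20
0.15 y 0.25 z -3.29
0.2 y 0.44 z -4.37
0.25 y 0.68 z -5.44
0.3 y 0.98 z -6.50
0.35 y 1.33 z -7.54
0.4 y 1.74 z -8.57
0.45 y 2.19 z -9.57
0.5 y 2.69 z -10.55
0.55 y 3.24 z -11.50
0.6 y 3.84 z -12.42
0.65 y 4.49 z -13.31
0.7 y 5.17 z -14.17
0.75 y 5.90 z -15.00
0.8 y 6.67 z -15.78
0.85 y 7.48 z -16.53
0.9 y 8.32 z -17.23
0.95 y 9.20 z -17.90
1.0 y 10.11 z -18.51
1.05 y 11.05 z -19.08
1.1 y 12.02 z -19.61
1.15 y 13.01 z -20.08
1.2 y 14.03 z -20.50
1.25 y 15.06 z -20.88
1.3 y 16.12 z -21.20
1.35 y 17.18 z -21.47
1.4 y 18.26 z -21.68
1.45 y 19.35 z -21.84
1.5 y 20.44 z -21.94
1.55 y 21.54 z -22.00
1.6 y 22.64 z -21.99
```

```bash
python3 -m jog '0 0.03 -1.1 0 0 0 -1;0 0.11 -2.2 0 0 0 -1;0 0.25 -3.29 0 0 0 -1;0 0.44 -4.37 0 0 0 -1;0 0.68 -5.44 0 0 0 -1;0 0.98 -6.5 0 0 0 -1;0 1.33 -7.54 0 0 0 -1;0 1.74 -8.57 0 0 0 -1;0 2.19 -9.57 0 0 0 -1;0 2.69 -10.55 0 0 0 -1;0 3.24 -11.5 0 0 0 -1;0 3.84 -12.42 0 0 0 -1;0 4.49 -13.31 0 0 0 -1;0 5.17 -14.17 0 0 0 -1;0 5.9 -15 0 0 0 -1;0 6.67 -15.78 0 0 0 -1;0 7.48 -16.53 0 0 0 -1;0 8.32 -17.23 0 0 0 -1;0 9.2 -17.9 0 0 0 -1;0 9.2 -17.9 0 0 0 -1'
python3 - <<'E'
from h import *
s=st(); B=s["tool_pos"]+[0,0,.019]; print(B, np.hypot(B[0]-.647,B[2]-.12),np.arctan2(B[2]-.12,.647-B[0]))
save("side","s3.png"); save("top","t3.png",(300,130,460,270),5)
E
```

```text
t: 6.35
tool_pos: [0.5186, -0.1246, 0.2833]
orientation: [2.19, 2.252, -0.001]
wrist_force: [-20.8, 2.8, 29.1]
finger_gap: 0.092
t 6.35 p [ 0.5186 -0.1246  0.2833] rv [ 2.190e+00  2.252e+00 -1.000e-03] F [-20.8   2.8  29.1] gap 0.092 q [-3.470e-01  3.140e-01  1.496e+00 -1.000e-03  1.331e+00 -3.750e-01]
[ 0.51858969 -0.12455478  0.30227283] 0.22296320989814714 0.9570599139176085
```

View pics/s3.png

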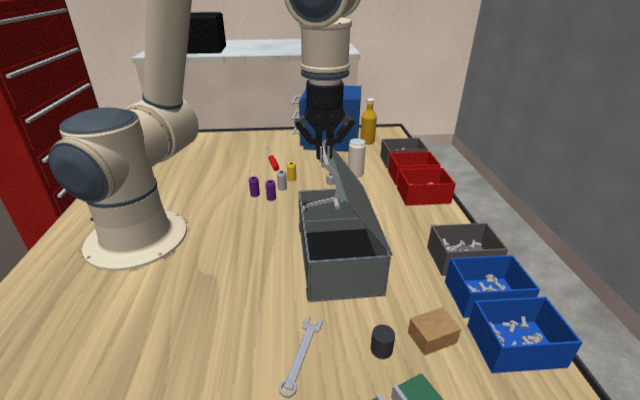

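View pics/t3.png

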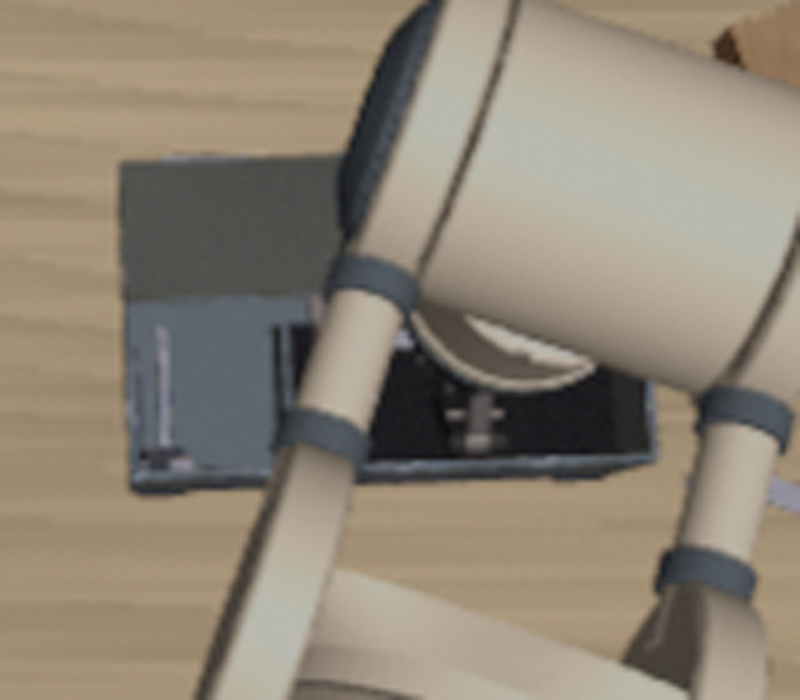

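```bash
python3 -m jog '0 -0.15 -0.25 0 0 0 -1;0 -0.2 -0.35 0 0 0 -1;0 -0.2 -0.35 0 0 0 -1'
python3 - <<'E'
from h import *
s=st(); save("side","s4.png",(270,140,400,300),5)
E
```

```text
t: 6.75
tool_pos: [0.5186, -0.1245, 0.2838]
orientation: [2.189, 2.251, 0.003]
wrist_force: [17.1, 0.7, -21.9]
finger_gap: 0.09
t 6.75 p [ 0.5186 -0.1245  0.2838] rv [2.189 2.251 0.003] F [ 17.1   0.7 -21.9] gap 0.09 q [-3.480e-01  3.120e-01  1.497e+00  1.000e-03  1.330e+00 -3.770e-01]
```

View pics/s4.png

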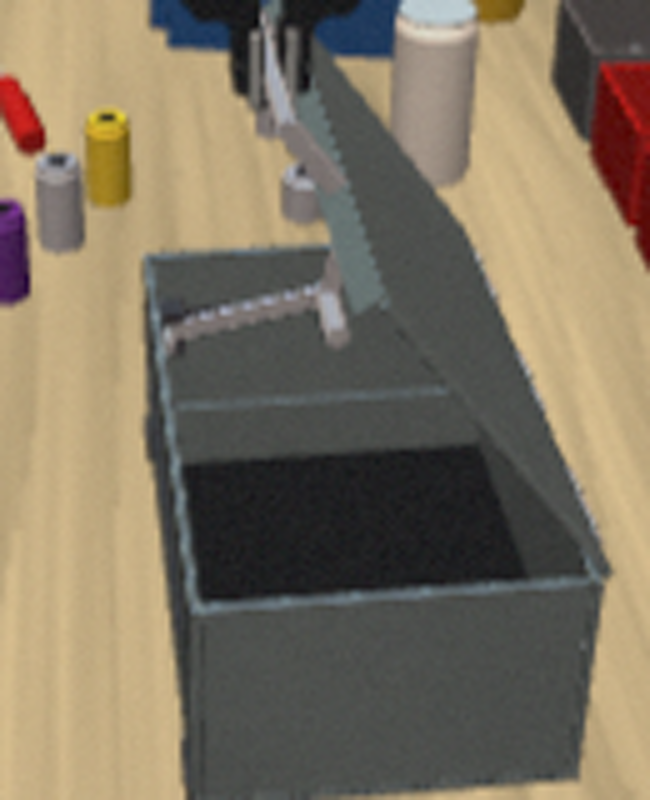

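```bash
cat >> h.py <<'E'
def aty(im,px,y):
    o,d=ray(im,px); return o+d*(y-o[1])/d[1]
E
python3 -m jog '0 0.09 0.15 0 0 0 -1;0 0.09 0.15 0 0 0 -1'
python3 - <<'E'
from h import *
s=st(); im=save("side","s5.png",(290,170,350,220),12); save("top","t5.png",(320,180,360,230),12)
a=get_image("top")
for p in [(332,196),(333,222)]:
    for z in (.08,.11): print(atz(a,p,z).round(4))
for p in [(335,198),(304,208)]:
    for y in (.0,.015): print(aty(im,p,y).round(4))
for q in ["thumb_pin","bracket","stay_upper"]:
    for c in ["side","top"]:
        for r in search_frame(c,q)[:2]: print(q,c,round(r["conf"],2),np.round(r["point"],3))
th0=.947
for th in np.arange(th0,1.6,.05): print(round(th,3),"y %.2f z %.2f"%(22*(np.cos(th0)-np.cos(th)),-22*(np.sin(th)-np.sin(th0))))
E
```

```text
t: 7.0
tool_pos: [0.518, -0.1245, 0.2831]
orientation: [2.19, 2.252, 0.0]
wrist_force: [-2.1, 1.1, 2.0]
finger_gap: 0.096
t 7.0 p [ 0.518  -0.1245  0.2831] rv [2.19  2.252 0.   ] F [-2.1  1.1  2. ] gap 0.096 q [-0.348  0.313  1.498 -0.     1.33  -0.376]
[0.5541 0.0044 0.08  ]
[0.5497 0.0051 0.11  ]
[0.4773 0.0019 0.08  ]
[0.4749 0.0027 0.11  ]
[0.5633 0.     0.1016]
[0.5653 0.015  0.0922]
[0.4764 0.     0.0726]
[0.4769 0.015  0.0627]
thumb_pin side 0.73 [ 0.543 -0.002  0.094]
bracket side 0.46 [0.53  0.    0.095]
bracket side 0.41 [0.373 0.407 0.018]
stay_upper top 0.2 [0.672 0.324 0.122]
0.947 y 0.00 z -0.00
0.997 y 0.91 z -0.62
1.047 y 1.85 z -1.19
1.097 y 2.81 z -1.72
1.147 y 3.80 z -2.20
1.197 y 4.82 z -2.62
1.247 y 5.85 z -3.00
1.297 y 6.90 z -3.32
1.347 y 7.97 z -3.59
1.397 y 9.05 z -3.81
1.447 y 10.13 z -3.97
1.497 y 11.23 z -4.08
1.547 y 12.33 z -4.14
1.597 y 13.43 z -4.14
```

View pics/s5.png

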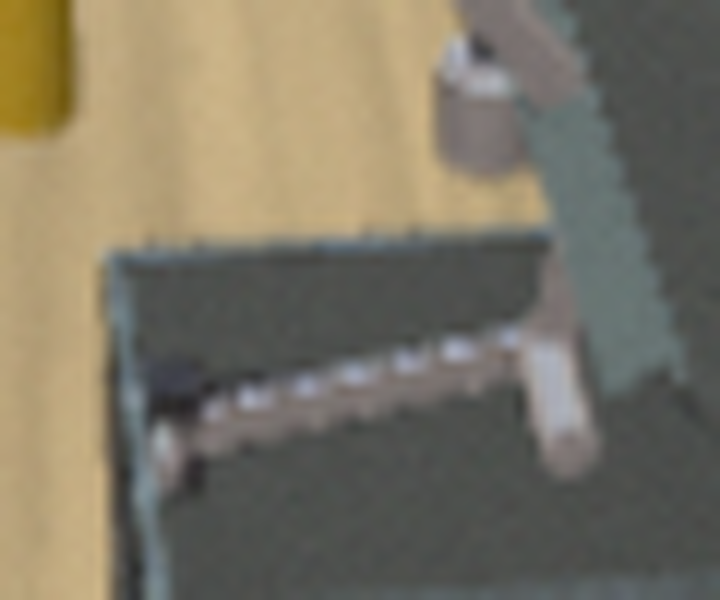

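View pics/t5.png

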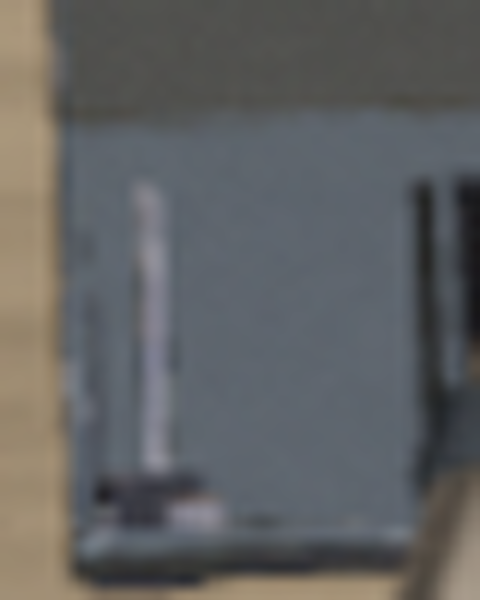

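```bash
cat > fit.py <<'E'
import numpy as np
from scipy.optimize import least_squares,brentq
H=np.array([.647,.12])
def run(obs,P,L1=.092,off=0.0):
    P=np.array(P)
    A=lambda th,ra,o: H+ra*np.array([-np.cos(th),np.sin(th)])+o*np.array([-np.sin(th),-np.cos(th)])
    def res(v):
        ra,L2=v; a0=A(0,ra,off); d=np.linalg.norm(a0-P)
        r=[(d**2-(L1**2+L2**2-2*L1*L2*np.cos(np.pi-2.33)))/.02]
        for th,ph in obs:
            K=P+L1*np.array([np.cos(ph),np.sin(ph)]); r.append(np.linalg.norm(A(th,ra,off)-K)-L2)
        return r
    out=[]
    for ra in (.06,.1,.15,.2):
        s=least_squares(res,[ra,.1])
        ra_,L2=s.x
        try:
            f=lambda th:np.linalg.norm(A(th,ra_,off)-P)-L1-L2
            ths=brentq(f,.9,2.2)
            a=A(ths,ra_,off)-P
            k=(f(ths+.01)-f(ths))/.01
            out.append((s.x.round(3),round(s.cost**.5*1000,2),"ths",round(ths,3),"phi",round(np.arctan2(a[1],a[0]),2)))
        except Exception as e: out.append((s.x.round(3),round(s.cost**.5*1000,2),"none"))
    return out
E
python3 - <<'E'
from fit import *
for P in [(.476,.08),(.479,.08),(.473,.08)]:
  for ph in (.15,.2,.25):
    for off in (0,.01): print(P,ph,off,run([(.947,ph)],P,off=off)[1:3])
E
```

```text
(0.476, 0.08) 0.15 0 [(array([0.1 , 0.11]), np.float64(0.0), 'ths', 1.336, 'phi', np.float64(0.75)), (array([0.1 , 0.11]), np.float64(0.0), 'ths', 1.336, 'phi', np.float64(0.75))]
(0.476, 0.08) 0.15 0.01 [(array([0.1  , 0.102]), np.float64(0.0), 'ths', 1.352, 'phi', np.float64(0.77)), (array([0.1  , 0.102]), np.float64(0.0), 'ths', 1.352, 'phi', np.float64(0.77))]
(0.476, 0.08) 0.2 0 [(array([0.102, 0.107]), np.float64(0.0), 'ths', 1.292, 'phi', np.float64(0.77)), (array([0.102, 0.107]), np.float64(0.0), 'ths', 1.292, 'phi', np.float64(0.77))]
(0.476, 0.08) 0.2 0.01 [(array([0.101, 0.099]), np.float64(0.0), 'ths', 1.308, 'phi', np.float64(0.79)), (array([0.101, 0.099]), np.float64(0.0), 'ths', 1.308, 'phi', np.float64(0.79))]
(0.476, 0.08) 0.25 0 [(array([0.104, 0.104]), np.float64(0.0), 'ths', 1.25, 'phi', np.float64(0.79)), (array([0.104, 0.104]), np.float64(0.0), 'ths', 1.25, 'phi', np.float64(0.79))]
(0.476, 0.08) 0.25 0.01 [(array([0.103, 0.096]), np.float64(0.0), 'ths', 1.266, 'phi', np.float64(0.8)), (array([0.103, 0.096]), np.float64(0.0), 'ths', 1.266, 'phi', np.float64(0.8)
[... 1520 characters left out ...]
.109]), np.float64(0.0), 'ths', 1.279, 'phi', np.float64(0.77)), (array([0.104, 0.109]), np.float64(0.0), 'ths', 1.279, 'phi', np.float64(0.77))]
(0.473, 0.08) 0.2 0.01 [(array([0.103, 0.101]), np.float64(0.0), 'ths', 1.295, 'phi', np.float64(0.79)), (array([0.103, 0.101]), np.float64(0.0), 'ths', 1.295, 'phi', np.float64(0.79))]
(0.473, 0.08) 0.25 0 [(array([0.106, 0.106]), np.float64(0.0), 'ths', 1.239, 'phi', np.float64(0.79)), (array([0.106, 0.106]), np.float64(0.0), 'ths', 1.239, 'phi', np.float64(0.79))]
(0.473, 0.08) 0.25 0.01 [(array([0.105, 0.098]), np.float64(0.0), 'ths', 1.254, 'phi', np.float64(0.8)), (array([0.105, 0.098]), np.float64(0.0), 'ths', 1.254, 'phi', np.float64(0.8))]
```

```bash
python3 -m jog '0 0.91 -0.62 0 0 0 -1;0 1.85 -1.19 0 0 0 -1;0 2.81 -1.72 0 0 0 -1;0 3.8 -2.2 0 0 0 -1;0 3.8 -2.2 0 0 0 -1;0 3.8 -2.2 0 0 0 -1'
python3 - <<'E'
from h import *
s=st(); im=save("side","s6.png",(290,160,350,220),12)
E
```

```text
t: 8.05
tool_pos: [0.5566, -0.1233, 0.3053]
orientation: [2.189, 2.252, 0.002]
wrist_force: [-2.6, 4.3, 9.0]
finger_gap: 0.085
t 8.05 p [ 0.5566 -0.1233  0.3053] rv [2.189e+00 2.252e+00 2.000e-03] F [-2.6  4.3  9. ] gap 0.085 q [-3.230e-01  3.510e-01  1.377e+00  1.000e-03  1.412e+00 -3.520e-01]
```

View pics/s6.png

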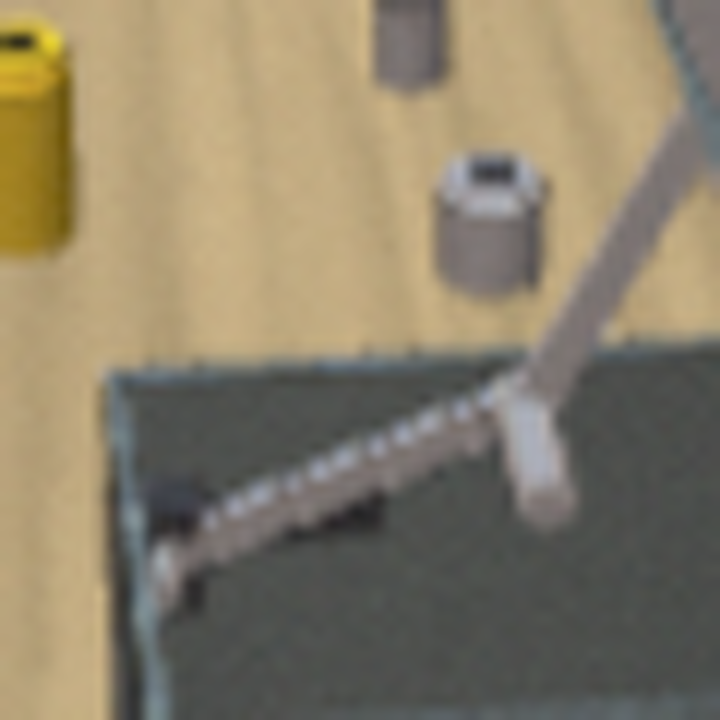

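```bash
python3 - <<'E'
from h import *
from fit import run
im=get_image("side")
for yt in (-.03,-.035,-.04,-.045):
    for n,p in dict(k0=(337.5,207.9),k1=(335.4,202.1)).items():
        a=aty(im,p,yt); print(yt,n,a.round(4), "phi",[round(float(np.arctan2(a[2]-.08,a[0]-px)),3) for px in (.474,.476,.479)],"L",round(float(np.hypot(a[2]-.08,a[0]-.476)),4))
# bases
for n,p in dict(b0=(290+540/12,170+340/12),b1=(290+515/12,160+395/12),piv=(290+165/12,160+575/12)).items():
    for y in (-.005,0,.005): print(n,y,aty(im,p,y).round(4))
B=np.array([.5566,.3053]); print("theta",np.arctan2(B[1]-.105,.6471-B[0]),np.hypot(B[1]-.105,.6471-B[0]))
E
```

```text
-0.03 k0 [ 0.5669 -0.03    0.0881] phi [0.087, 0.089, 0.092] L 0.0913
-0.03 k1 [ 0.5606 -0.03    0.1072] phi [0.304, 0.311, 0.322] L 0.0889
-0.035 k0 [ 0.5662 -0.035   0.0914] phi [0.123, 0.126, 0.13] L 0.0909
-0.035 k1 [ 0.56   -0.035   0.1104] phi [0.34, 0.348, 0.359] L 0.0893
-0.04 k0 [ 0.5655 -0.04    0.0948] phi [0.16, 0.163, 0.169] L 0.0907
-0.04 k1 [ 0.5593 -0.04    0.1136] phi [0.376, 0.384, 0.397] L 0.0898
-0.045 k0 [ 0.5648 -0.045   0.0981] phi [0.197, 0.201, 0.208] L 0.0906
-0.045 k1 [ 0.5586 -0.045   0.1168] phi [0.411, 0.42, 0.433] L 0.0904
b0 -0.005 [ 0.5626 -0.005   0.1036]
b0 0 [ 0.5633 -0.      0.1005]
b0 0.005 [0.564  0.005  0.0973]
b1 -0.005 [ 0.5564 -0.005   0.1214]
b1 0 [0.557  0.     0.1184]
b1 0.005 [0.5577 0.005  0.1153]
piv -0.005 [ 0.4755 -0.005   0.0762]
piv 0 [0.4757 0.     0.0729]
piv 0.005 [0.4758 0.005  0.0696]
theta 1.1464280360898915 0.21979613281402385
```

```bash
python3 - <<'E'
from fit import run
for P in [(.472,.08),(.475,.08)]:
  for d in (-.05,0,.05):
    for off in (0,.01): print(P,d,off,run([(.945,.19+d),(1.146,.41+d)],P,off=off)[2])
E
```

```text
(0.472, 0.08) -0.05 0 (array([0.103, 0.112]), np.float64(0.78), 'ths', 1.316, 'phi', np.float64(0.75))
(0.472, 0.08) -0.05 0.01 (array([0.102, 0.105]), np.float64(0.84), 'ths', 1.331, 'phi', np.float64(0.77))
(0.472, 0.08) 0 0 (array([0.104, 0.11 ]), np.float64(0.22), 'ths', 1.279, 'phi', np.float64(0.77))
(0.472, 0.08) 0 0.01 (array([0.104, 0.102]), np.float64(0.33), 'ths', 1.294, 'phi', np.float64(0.79))
(0.472, 0.08) 0.05 0 (array([0.106, 0.107]), np.float64(0.41), 'ths', 1.245, 'phi', np.float64(0.78))
(0.472, 0.08) 0.05 0.01 (array([0.105, 0.099]), np.float64(0.25), 'ths', 1.259, 'phi', np.float64(0.8))
(0.475, 0.08) -0.05 0 (array([0.101, 0.11 ]), np.float64(1.08), 'ths', 1.327, 'phi', np.float64(0.75))
(0.475, 0.08) -0.05 0.01 (array([0.101, 0.103]), np.float64(1.15), 'ths', 1.342, 'phi', np.float64(0.77))
(0.475, 0.08) 0 0 (array([0.103, 0.107]), np.float64(0.53), 'ths', 1.289, 'phi', np.float64(0.77))
(0.475, 0.08) 0 0.01 (array([0.102, 0.1  ]), np.float64(0.65), 'ths', 1.304, 'phi', np.float64(0.79))
(0.475, 0.08) 0.05 0 (array([0.104, 0.105]), np.float64(0.09), 'ths', 1.254, 'phi', np.float64(0.78))
(0.475, 0.08) 0.05 0.01 (array([0.103, 0.097]), np.float64(0.08), 'ths', 1.268, 'phi', np.float64(0.8))
```

```bash
python3 - <<'E'
import numpy as np
a=1.146
for th in [1.18,1.215]+list(np.arange(1.225,1.40,.01)): print(round(th,3),"y %.2f z %.2f"%(22*(np.cos(a)-np.cos(th))-.02,-22*(np.sin(th)-np.sin(a))-.05))
E
python3 -m jog '0 0.67 -0.35 0 0 0 -1;0 1.38 -0.63 0 0 0 -1;0 1.38 -0.63 0 0 0 -1'
python3 - <<'E'
from h import *
s=st(); im=save("side","s7.png",(290,150,350,215),10)
B=s["tool_pos"][[0,2]]; print("theta",np.arctan2(B[1]-.105,.6471-B[0]))
E
```

```text
1.18 y 0.67 z -0.35
1.215 y 1.38 z -0.63
1.225 y 1.59 z -0.70
1.235 y 1.80 z -0.78
1.245 y 2.01 z -0.85
1.255 y 2.21 z -0.92
1.265 y 2.42 z -0.98
1.275 y 2.63 z -1.05
1.285 y 2.84 z -1.11
1.295 y 3.06 z -1.17
1.305 y 3.27 z -1.23
1.315 y 3.48 z -1.29
1.325 y 3.69 z -1.34
1.335 y 3.91 z -1.40
1.345 y 4.12 z -1.45
1.355 y 4.34 z -1.50
1.365 y 4.55 z -1.54
1.375 y 4.77 z -1.58
1.385 y 4.98 z -1.63
1.395 y 5.20 z -1.67
t: 8.45
tool_pos: [0.5712, -0.1228, 0.3113]
orientation: [2.189, 2.252, 0.002]
wrist_force: [-0.4, 5.3, 6.0]
finger_gap: 0.092
t 8.45 p [ 0.5712 -0.1228  0.3113] rv [2.189e+00 2.252e+00 2.000e-03] F [-0.4  5.3  6. ] gap 0.092 q [-3.140e-01  3.680e-01  1.332e+00  1.000e-03  1.440e+00 -3.430e-01]
theta 1.2180570186760258
```

View pics/s7.png

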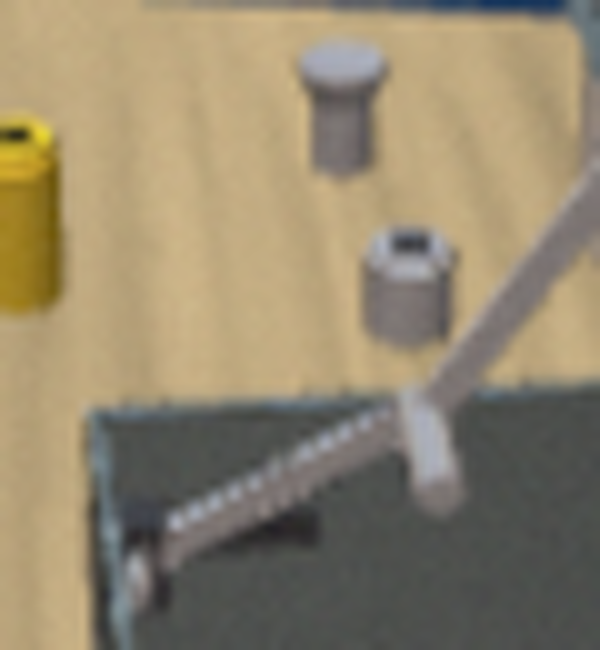

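```bash
python3 -m jog '0 0.26 -0.12 0 0 0 -1;0 0.52 -0.22 0 0 0 -1;0 0.52 -0.22 0 0 0 -1'
cat >> h.py <<'E'
def chk():
    s=read_state(); B=s["tool_pos"][[0,2]]; F=np.array(s["wrist_force"])[[0,2]]; th=np.arctan2(B[1]-.105,.6471-B[0])
    print("t",round(s["t"],2),"th %.4f"%th,"Frad_out %.1f Ftan_open %.1f"%(F@[-np.cos(th),np.sin(th)],F@[np.sin(th),np.cos(th)]))
E
python3 -c "
from h import *
chk(); save('side','s8.png',(290,150,350,215),10)"
```

```text
t: 8.8
tool_pos: [0.5759, -0.1227, 0.313]
orientation: [-2.19, -2.253, -0.001]
wrist_force: [-0.9, 5.7, 2.1]
finger_gap: 0.087
t 8.8 th 1.2408 Frad_out 2.2 Ftan_open -0.1
```

View pics/s8.png

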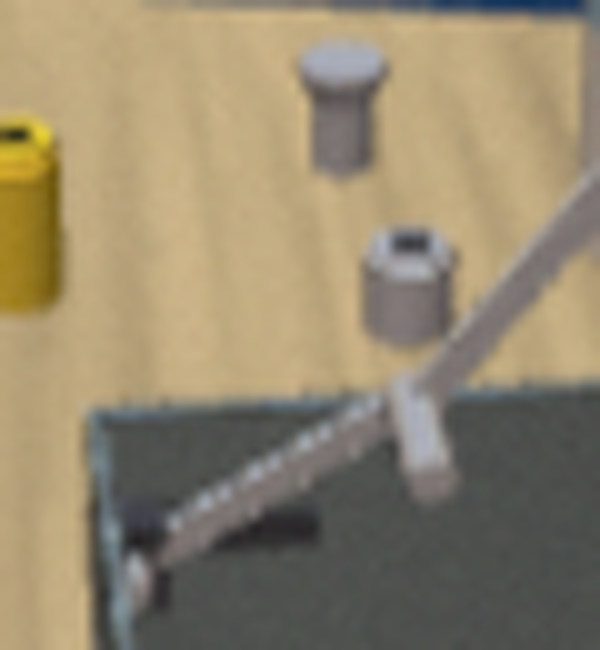

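```bash
python3 -m jog '0 0.1 -0.035 0 0 0 -1;0 0.16 -0.06 0 0 0 -1;0 0.16 -0.06 0 0 0 -1'
python3 -c "
from h import *
chk(); save('side','s9.png',(290,150,350,215),10)"
```

```text
t: 9.15
tool_pos: [0.5771, -0.1226, 0.3134]
orientation: [-2.189, -2.252, -0.0]
wrist_force: [-1.9, 5.1, 1.4]
finger_gap: 0.087
t 9.15 th 1.2468 Frad_out 2.0 Ftan_open -1.3
```

View pics/s9.png

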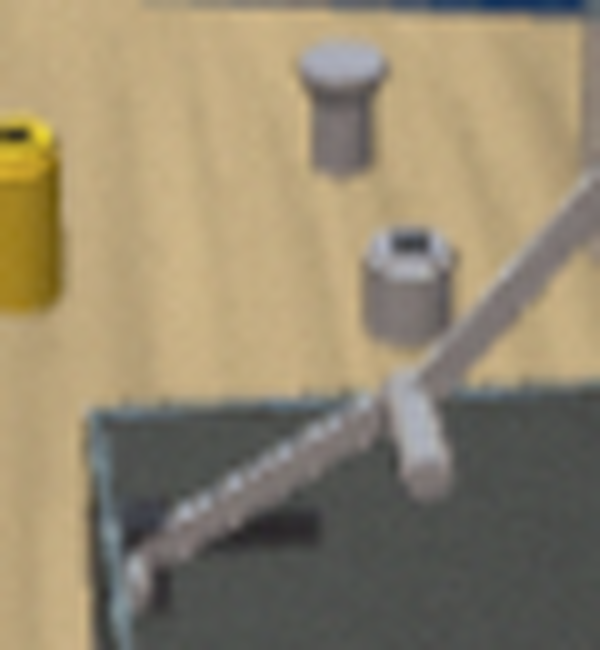

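```bash
python3 -m jog '0 0.08 -0.03 0 0 0 -1;0 0.08 -0.03 0 0 0 -1'
python3 -c "
from h import *
chk()"
python3 -m jog '0 0.08 -0.03 0 0 0 -1;0 0.08 -0.03 0 0 0 -1'
python3 -c "
from h import *
chk(); save('side','s10.png',(290,150,350,215),10)"
```

```text
t: 9.4
tool_pos: [0.5779, -0.1226, 0.3137]
orientation: [-2.189, -2.252, -0.0]
wrist_force: [-1.8, 5.0, 1.4]
finger_gap: 0.091
t 9.4 th 1.2507 Frad_out 1.9 Ftan_open -1.2
t: 9.6
tool_pos: [0.5787, -0.1226, 0.314]
orientation: [-2.189, -2.252, -0.0]
wrist_force: [-1.3, 5.7, 1.0]
finger_gap: 0.089
t 9.6 th 1.2544 Frad_out 1.3 Ftan_open -1.0
```

View pics/s10.png

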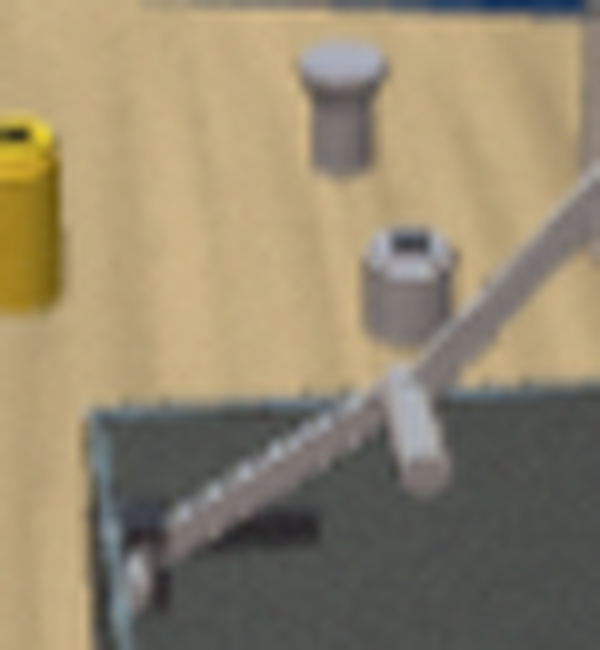

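```bash
for i in 1; do python3 -m jog '0 0.08 -0.03 0 0 0 -1;0 0.08 -0.03 0 0 0 -1' >/dev/null; python3 -c "
from h import *
chk()"; done
python3 -m jog '0 0.06 -0.02 0 0 0 -1;0 0.06 -0.02 0 0 0 -1' | grep force
python3 -c "
from h import *
chk(); save('side','s11.png',(290,150,350,215),10)"
```

```text
t 9.85 th 1.2582 Frad_out 0.6 Ftan_open -0.4
wrist_force: [-1.5, 4.9, 0.1]
t 10.05 th 1.2611 Frad_out 0.5 Ftan_open -1.4
```

View pics/s11.png

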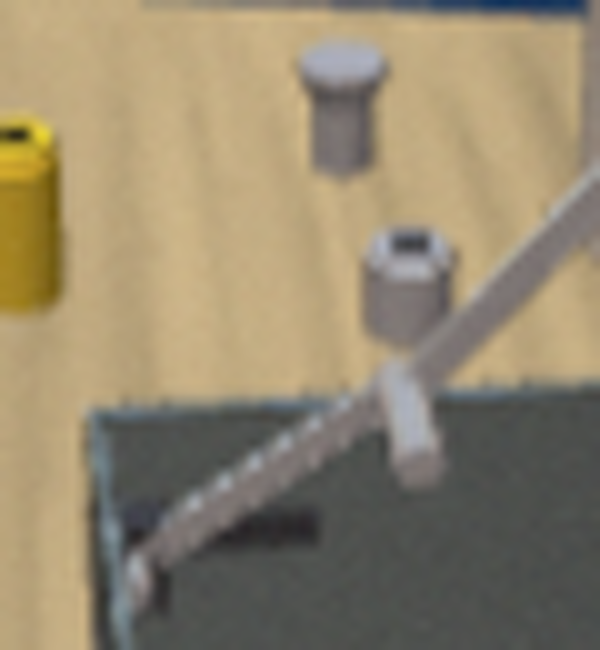

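```bash
python3 -m jog '0 0.06 -0.02 0 0 0 -1;0 0.06 -0.02 0 0 0 -1' >/dev/null; python3 -c "
from h import *
chk()"
python3 -m jog '0 0.06 -0.02 0 0 0 -1;0 0.06 -0.02 0 0 0 -1' | grep force
python3 -c "
from h import *
chk(); save('side','s12.png',(290,150,350,215),10)"
```

```text
t 10.3 th 1.2641 Frad_out 0.3 Ftan_open -1.7
wrist_force: [-1.6, 4.7, 0.0]
t 10.5 th 1.2671 Frad_out 0.5 Ftan_open -1.5
```

View pics/s12.png

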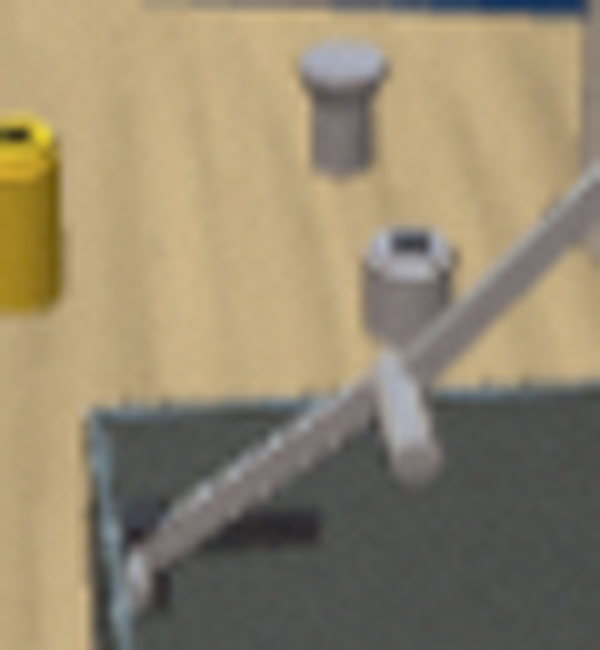

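```bash
python3 -m jog '0 0.06 -0.02 0 0 0 -1;0 0.06 -0.02 0 0 0 -1' >/dev/null; python3 -c "
from h import *
chk()"
python3 -m jog '0 0.05 -0.015 0 0 0 -1;0 0.05 -0.015 0 0 0 -1' | grep force
python3 -c "
from h import *
chk(); save('side','s13.png',(290,150,350,215),10)"
```

```text
t 10.75 th 1.2704 Frad_out -0.2 Ftan_open 0.5
wrist_force: [-6.4, 4.7, 8.2]
t 10.95 th 1.2729 Frad_out 9.7 Ftan_open -3.7
```

View pics/s13.png

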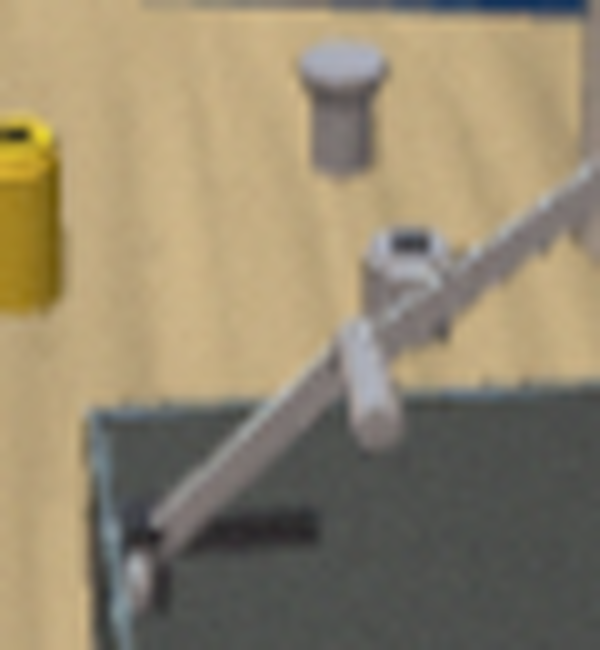

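```bash
python3 -m jog '0 0 0 0 0 0 -0.41;0 0 0 0 0 0 -0.41;0 0 0 0 0 0 -0.41;0 0 -3 0 0 0 -0.41;0 0 -6 0 0 0 -0.41;0 0 -7 0 0 0 -0.41'
python3 - <<'E'
from h import *
st(); save('side','s14.png',(270,100,400,230),6)
goal([.4115,.2415,.12],down(-.49))
E
```

```text
t: 11.6
tool_pos: [0.5831, -0.1232, 0.3883]
orientation: [2.187, 2.249, 0.003]
wrist_force: [0.2, 0.2, -0.1]
finger_gap: 0.291
t 11.6 p [ 0.5831 -0.1232  0.3883] rv [2.187 2.249 0.003] F [ 0.2  0.2 -0.1] gap 0.291 q [-0.308  0.343  1.168 -0.     1.626 -0.336]
shift cm [ 36.99 -16.26  26.72] turn [0.005 0.001 0.518]
```

View pics/s14.png

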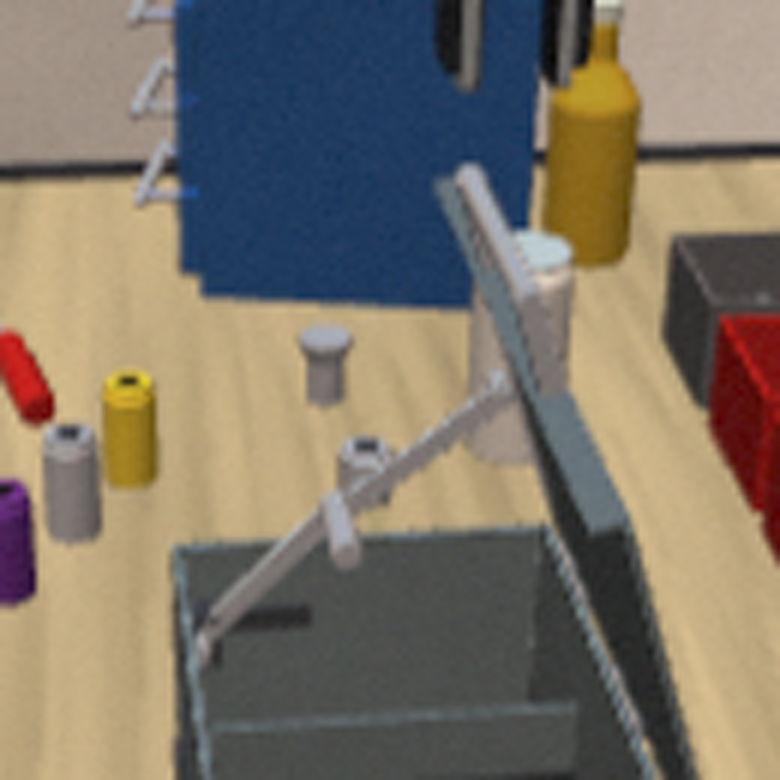

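```bash
python3 -m jog '37 -16.3 26.7 0 0 0.518 0.29;37 -16.3 26.7 0 0 0.518 0.29;37 -16.3 26.7 0 0 0.518 0.29;37 -16.3 26.7 0 0 0.518 0.29;37 -16.3 26.7 0 0 0.518 0.29;37 -16.3 26.7 0 0 0.518 0.29;37 -16.3 26.7 0 0 0.518 0.29;37 -16.3 26.7 0 0 0.518 0.29;37 -16.3 26.7 0 0 0.518 0.29;37 -16.3 26.7 0 0 0.518 0.29;37 -16.3 26.7 0 0 0.518 0.29;37 -16.3 26.7 0 0 0.518 0.29;37 -16.3 26.7 0 0 0.518 0.29'
python3 - <<'E'
from h import *
st(); im=save('wrist','w3.png'); print(proj(im,[.4115,.2415,.064]),proj(im,[.4115,.2415,.04]))
for r in search_frame("wrist","deep_socket_mid"): print(r["conf"],np.round(r["point"],3),proj(im,r["point"]))
E
```

```text
t: 12.95
tool_pos: [0.4094, 0.2419, 0.1184]
orientation: [2.694, 1.616, 0.001]
wrist_force: [-0.1, -0.8, -0.0]
finger_gap: 0.642
t 12.95 p [0.4094 0.2419 0.1184] rv [2.694e+00 1.616e+00 1.000e-03] F [-0.1 -0.8 -0. ] gap 0.642 q [ 0.408  0.448  1.837 -0.     0.856  0.899]
[317.6 219.5] [317.2 207.7]
0.95 [0.375 0.185 0.054] [309.8 297.4]
0.79 [0.44  0.305 0.061] [310.4 110.7]
0.71 [0.415 0.246 0.061] [318.7 209.5]
```

View pics/w3.png

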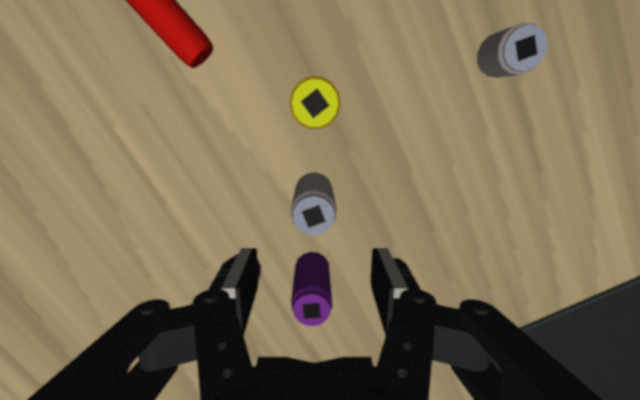

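```bash
python3 - <<'E'
from h import *
im=get_image("wrist"); p=atz(im,(314,215),.064); print(p)
for q in [(311.5,310),(315,102),(524,48)]: print(atz(im,q,.064))
P=(p[:2]+[.4115,.2415])/2; print(P); goal([P[0],P[1],.023],down(-.49))
E
```

```text
[0.41119645 0.2452224  0.064     ]
[0.37463703 0.18097879 0.064     ]
[0.4455091  0.30788696 0.064     ]
[0.56365004 0.27768192 0.064     ]
[0.41134823 0.2433612 ]
shift cm [0.21 0.08 9.57] turn [ 0.001 -0.001 -0.001]
```

```bash
python3 -m jog '0.2 0.1 3 0 0 0 0.29;0.2 0.1 6 0 0 0 0.29;0.2 0.1 8.5 0 0 0 0.29;0.2 0.1 9.5 0 0 0 0.29;0.2 0.1 9.5 0 0 0 -1;0.2 0.1 9.5 0 0 0 -1;0.2 0.1 9.5 0 0 0 -1;0.2 0.1 9.5 0 0 0 -1;0.2 0.1 9.5 0 0 0 -1;0.2 0.1 9.5 0 0 0 -1'
python3 - <<'E'
from h import *
st(); im=save('wrist','w4.png')
E
```

```text
t: 14.1
tool_pos: [0.4111, 0.2439, 0.0239]
orientation: [2.694, 1.616, 0.002]
wrist_force: [-0.2, -0.3, 9.4]
finger_gap: 0.359
t 14.1 p [0.4111 0.2439 0.0239] rv [2.694e+00 1.616e+00 2.000e-03] F [-0.2 -0.3  9.4] gap 0.359 q [0.41  0.623 1.903 0.    0.614 0.9  ]
```

View pics/w4.png

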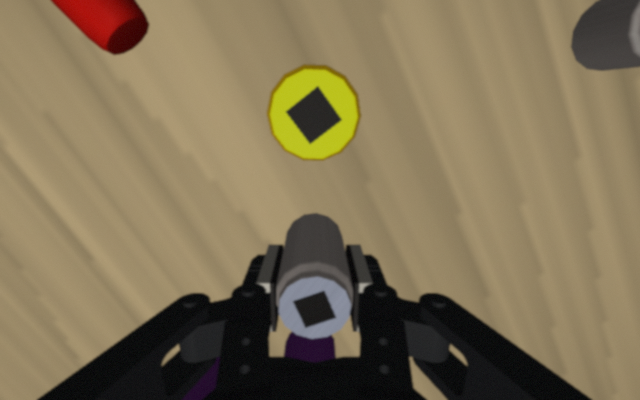

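```bash
python3 -m jog '0 0 -2 0 0 0 -1;0 0 -6 0 0 0 -1;0 0 -10 0 0 0 -1;0 0 -15 0 0 0 -1;0 0 -20 0 0 0 -1;0 0 -22.5 0 0 0 -1;0 0 -22.5 0 0 0 -1'
python3 - <<'E'
from h import *
st(); goal([.506,-.20,.25],down(YAW-np.pi/2)); save('side','s15.png')
E
```

```text
t: 14.85
tool_pos: [0.4121, 0.2444, 0.252]
orientation: [2.693, 1.616, 0.011]
wrist_force: [-0.2, -0.5, -1.8]
finger_gap: 0.356
t 14.85 p [0.4121 0.2444 0.252 ] rv [2.693 1.616 0.011] F [-0.2 -0.5 -1.8] gap 0.356 q [ 0.411  0.263  1.668 -0.     1.204  0.9  ]
shift cm [-34.8   29.19   0.14] turn [ 1.000e-03 -7.000e-03  1.053e+00]
```

View pics/s15.png

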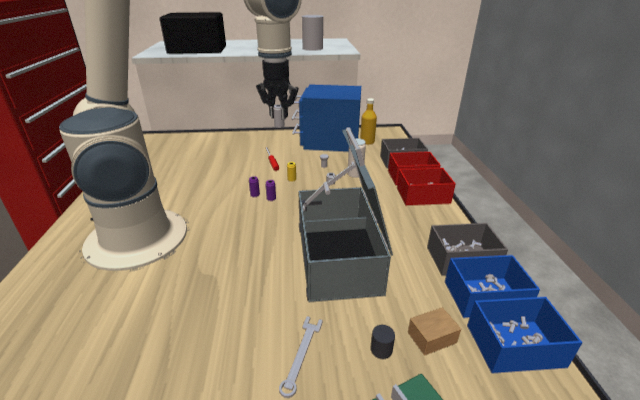

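```bash
python3 -m jog '-34.8 29.2 0.1 0 0 1.053 -1;-34.8 29.2 0.1 0 0 1.053 -1;-34.8 29.2 0.1 0 0 1.053 -1;-34.8 29.2 0.1 0 0 1.053 -1;-34.8 29.2 0.1 0 0 1.053 -1;-34.8 29.2 0.1 0 0 1.053 -1;-34.8 29.2 0.1 0 0 1.053 -1;-34.8 29.2 0.1 0 0 1.053 -1;-34.8 29.2 0.1 0 0 1.053 -1;-34.8 29.2 0.1 0 0 1.053 -1;-34.8 29.2 0.1 0 0 1.053 -1;-34.8 29.2 0.1 0 0 1.053 -1;-34.8 29.2 0.1 0 0 1.053 -1;-34.8 29.2 0.1 0 0 1.053 -1'
python3 - <<'E'
from h import *
st(); goal([.506,-.20,.07],down(YAW-np.pi/2)); save('side','s16.png')
E
```

```text
t: 16.3
tool_pos: [0.5044, -0.1996, 0.2472]
orientation: [-3.141, -0.046, 0.0]
wrist_force: [1.1, 0.9, -1.1]
finger_gap: 0.363
t 16.3 p [ 0.5044 -0.1996  0.2472] rv [-3.141 -0.046  0.   ] F [ 1.1  0.9 -1.1] gap 0.363 q [-0.487  0.362  1.528  0.     1.253  1.055]
shift cm [ 0.16  0.05 17.72] turn [-0.     0.     0.001]
```

View pics/s16.png

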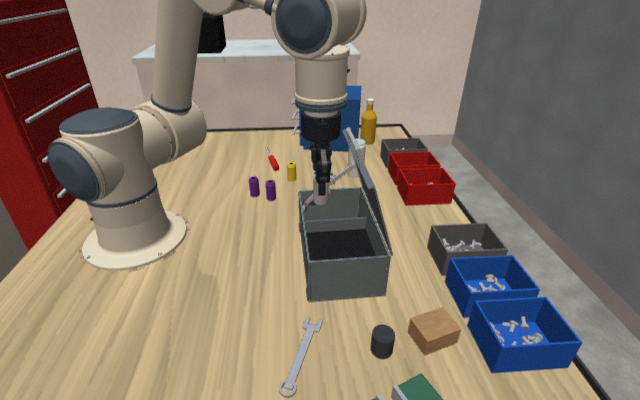

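```bash
python3 - <<'E'
from h import *
goal([.500,-.213,.075],down(YAW-np.pi/2))
E
python3 -m jog '-0.4 1.3 0 0 0 0 -1;-0.4 1.3 3 0 0 0 -1;-0.4 1.3 6 0 0 0 -1;-0.4 1.3 9 0 0 0 -1;-0.4 1.3 11 0 0 0 -1;-0.4 1.3 11 0 0 0 -1'
python3 - <<'E'
from h import *
st(); save('side','s17.png',(240,0,400,300),2.6); save('top','t17.png',(300,100,460,260),5)
goal([.500,-.213,.075],down(YAW-np.pi/2))
E
```

```text
shift cm [-0.49  1.31 17.23] turn [-0.     0.     0.001]
t: 16.95
tool_pos: [0.4995, -0.2135, 0.1351]
orientation: [-3.139, -0.044, 0.006]
wrist_force: [0.9, 0.8, -1.1]
finger_gap: 0.356
t 16.95 p [ 0.4995 -0.2135  0.1351] rv [-3.139 -0.044  0.006] F [ 0.9  0.8 -1.1] gap 0.356 q [-0.514  0.499  1.656 -0.     0.991  1.029]
shift cm [-0.1  -0.13  6.27] turn [ 0.  0. -0.]
```

View pics/s17.png

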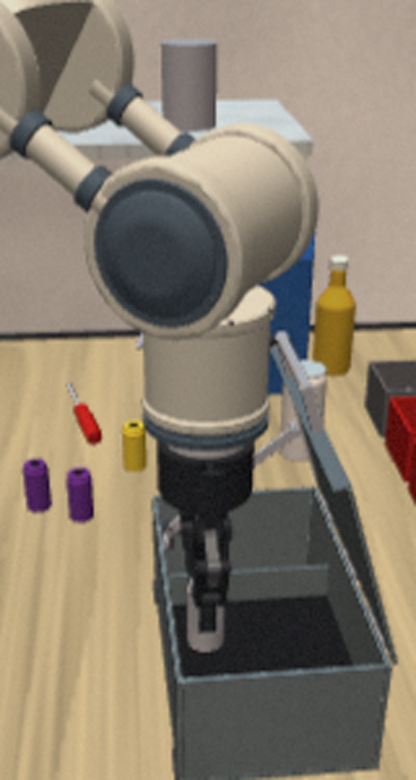

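View pics/t17.png

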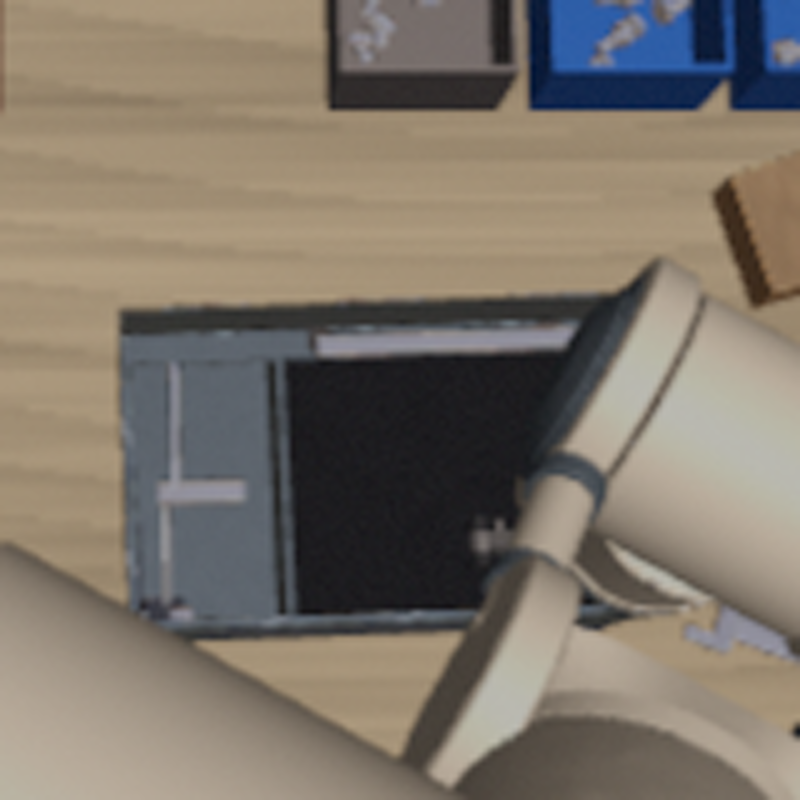

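```bash
python3 - <<'E'
from h import *
im=get_image("side"); t=get_image("top")
for n,p in dict(capc=(165,255),capbot=(165,332),bodyback=(250,170),rightbot=(300,270)).items():
    for y in (-.27,-.21,-.16): print(n,y,aty(im,(240+p[0]/2.6,p[1]/2.6),y).round(3))
for p in [(660,260),(540,430),(700,295)]:
    for z in (.38,.45): print(p,z,atz(t,(300+p[0]/5,100+p[1]/5),z).round(3))
E
```

```text
capc -0.27 [ 0.47  -0.27   0.466]
capc -0.21 [ 0.472 -0.21   0.448]
capc -0.16 [ 0.474 -0.16   0.433]
capbot -0.27 [ 0.469 -0.27   0.415]
capbot -0.21 [ 0.471 -0.21   0.392]
capbot -0.16 [ 0.473 -0.16   0.372]
bodyback -0.27 [ 0.522 -0.27   0.517]
bodyback -0.21 [ 0.53  -0.21   0.503]
bodyback -0.16 [ 0.536 -0.16   0.493]
rightbot -0.27 [ 0.556 -0.27   0.454]
rightbot -0.21 [ 0.567 -0.21   0.435]
rightbot -0.16 [ 0.577 -0.16   0.419]
(660, 260) 0.38 [ 0.609 -0.211  0.38 ]
(660, 260) 0.45 [ 0.59  -0.192  0.45 ]
(540, 430) 0.38 [ 0.532 -0.156  0.38 ]
(540, 430) 0.45 [ 0.52 -0.14  0.45]
(700, 295) 0.38 [ 0.593 -0.229  0.38 ]
(700, 295) 0.45 [ 0.576 -0.208  0.45 ]
```

```bash
python3 -m jog '0 0 0.5 0 0.06 0 -1;0 0 2 0 0.12 0 -1;0 0 4 0 0.12 0 -1;0 0 5 0 0.12 0 -1;0 0 5.7 0 0.12 0 -1;0 0 6 0 0.12 0 -1;0 0 6 0 0.12 0 -1'
python3 - <<'E'
from h import *
st(); save('side','s18.png',(240,40,400,300),3)
E
```

```text
t: 17.85
tool_pos: [0.5013, -0.2139, 0.0774]
orientation: [-3.134, -0.044, -0.189]
wrist_force: [-0.0, 0.4, -2.1]
finger_gap: 0.356
t 17.85 p [ 0.5013 -0.2139  0.0774] rv [-3.134 -0.044 -0.189] F [-0.   0.4 -2.1] gap 0.356 q [-0.554  0.554  1.794  0.103  0.695  0.913]
```

View pics/s18.png

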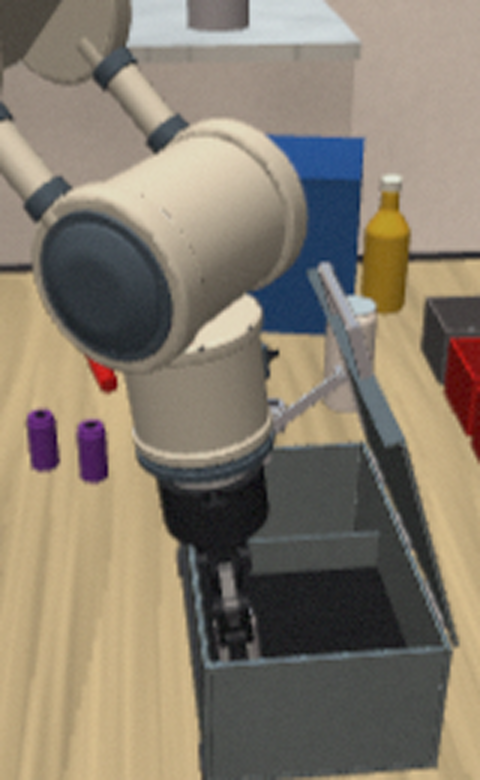

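```bash
python3 -m jog '0 0 0.4 0 0 0 -1;0 0 0.6 0 0 0 -1;0 0 0.6 0 0 0 -1'
python3 -m jog '0 0 0.1 0 0 0 -1;0 0 0.2 0 0 0 -1' | grep -E "force|pos"
```

```text
t: 18.2
tool_pos: [0.5017, -0.2138, 0.0711]
orientation: [-3.134, -0.044, -0.188]
wrist_force: [-0.7, -0.3, -2.7]
finger_gap: 0.357
tool_pos: [0.5023, -0.214, 0.0697]
wrist_force: [-2.8, 3.4, 21.8]
```

```bash
python3 -m jog '0 0 -0.15 0 0 0 -1;0 0 -0.15 0 0 0 -0.1;0 0 -0.15 0 0 0 0;0 0 -0.15 0 0 0 0.1;0 0 -0.15 0 0 0 0.1;0 0 -3 0 0 0 0.1;0 0 -6 0 0 0 0.1;0 0 -11 0 0 0 0.1;0 0 -15 0 0 0 0.1;0 0 -19 0 0 0 0.1;0 0 -22 0 0 0 0.1;0 0 -22 0 0 0 0.1'
python3 - <<'E'
from h import *
st(); im=save('side','s19.png',(240,100,400,300),4); save('wrist','w19.png')
for c in ('side','wrist'):
  for r in search_frame(c,"deep_socket_mid"): print(c,r["conf"],np.round(r["point"],3))
E
```

```text
t: 19.6
tool_pos: [0.4767, -0.2155, 0.2918]
orientation: [3.133, 0.044, 0.197]
wrist_force: [0.7, -0.1, -0.4]
finger_gap: 0.546
t 19.6 p [ 0.4767 -0.2155  0.2918] rv [3.133 0.044 0.197] F [ 0.7 -0.1 -0.4] gap 0.546 q [-0.583  0.237  1.593  0.073  1.208  0.937]
side 0.66 [0.323 0.195 0.04 ]
side 0.61 [0.446 0.293 0.035]
side 0.48 [ 0.502 -0.229  0.104]
side 0.44 [0.377 0.166 0.038]
wrist 0.78 [0.322 0.198 0.028]
wrist 0.74 [0.375 0.164 0.037]
wrist 0.66 [ 0.511 -0.219  0.108]
wrist 0.2 [ 0.588 -0.172  0.292]
```

View pics/s19.png

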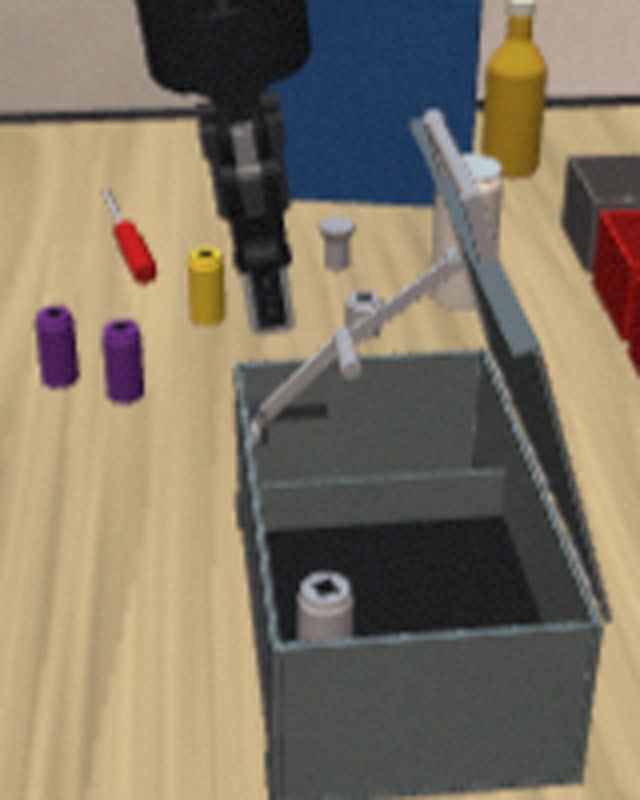

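View pics/w19.png

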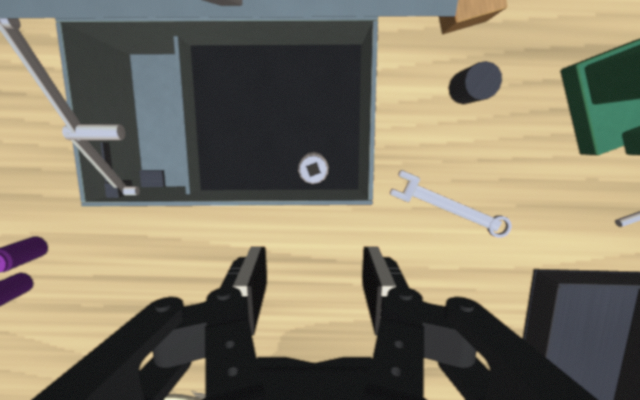

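```bash
python3 - <<'E'
from h import *
S=get_image("side");W=get_image("wrist");T=get_image("top")
cv2.imwrite("pics/t20.png",cv2.resize(T["pixels"][150:240,310:400,::-1],None,fx=8,fy=8,interpolation=cv2.INTER_CUBIC))
def tri(l):
    A=np.zeros((3,3));b=np.zeros(3)
    for im,p in l:
        o,d=ray(im,p); d=d/np.linalg.norm(d); M=np.eye(3)-np.outer(d,d); A+=M;b+=M@o
    x=np.linalg.solve(A,b); return x.round(4),[proj(im,x) for im,_ in l]
print(tri([(S,(327,192)),(W,(120,131.5))]))
print(tri([(S,(325,184)),(W,(72,131.5))]))
for c,im in (("side",S),("wrist",W),("top",T)):
  for r in search_frame(c,"thumb_pin")[:2]: print(c,r["conf"],np.round(r["point"],3),proj(im,r["point"]))
E
```

```text
(array([ 0.5365, -0.0374,  0.1446]), [array([327., 192.]), array([120. , 131.5])])
(array([0.5354, 0.0063, 0.144 ]), [array([325., 184.]), array([ 72. , 131.5])])
side 0.5 [ 0.539 -0.005  0.152] [326.7 183.4]
wrist 0.7 [ 0.544 -0.     0.153] [ 70.4 121. ]
wrist 0.69 [ 0.609 -0.399  0.052] [478.1  77.6]
top 0.55 [ 0.539 -0.003  0.154] [335.4 197.5]
top 0.22 [ 0.582 -0.117  0.043] [371.5 188.7]
```

View pics/t20.png

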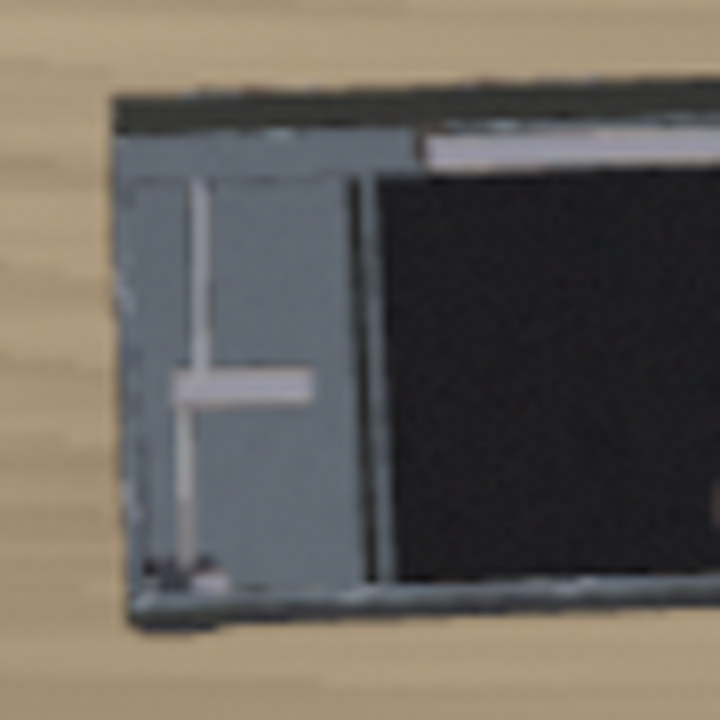

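```bash
cat > fk.py <<'E'
import numpy as np
from scipy.optimize import least_squares
D=[([.2625,-.5668,.2307],[.494,1.346,1.303]),([.4274,-.129,.1904],[.299,1.82,1.021]),([.427,-.1274,.1006],[.45,1.922,.771]),([.5186,-.1246,.2833],[.314,1.496,1.331]),([.5831,-.1232,.3883],[.343,1.168,1.626]),([.4094,.2419,.1184],[.448,1.837,.856]),([.4111,.2439,.0239],[.623,1.903,.614]),([.4121,.2444,.252],[.263,1.668,1.204]),([.5044,-.1996,.2472],[.362,1.528,1.253]),([.4995,-.2135,.1351],[.499,1.656,.991])]
r=np.array([np.hypot(p[0],p[1]) for p,_ in D]); z=np.array([p[2] for p,_ in D]); Q=np.array([q for _,q in D])
def fk(v,q):
    a,d,L1,L2,e,T=v; s=q[...,0]+q[...,1]; p=s+q[...,2]
    return a+L1*np.sin(q[...,0])+L2*np.sin(s)+e*np.cos(s)+T*np.sin(p), d+L1*np.cos(q[...,0])+L2*np.cos(s)-e*np.sin(s)+T*np.cos(p)
T=.325
def res(v):
    R,Z=fk(np.r_[v,T],Q); return np.r_[R-r,Z-z]
s=least_squares(res,[0,.3,.45,.45,0]); 
if __name__=="__main__":
    print(s.x,np.abs(s.fun).max())
    for P,t in [((.54,.15),0),((.54,.15),.4),((.54,.15),.61),((.563,.11),.4),((.563,.11),.61)]:
        f=lambda q:np.r_[np.array(fk(np.r_[s.x,T],q))-P,q.sum()-(np.pi-t)]
        o=least_squares(f,[.3,1.7,.8]); print(P,t,o.x.round(3),o.cost)
E
python3 fk.py
```

```text
[0.00392993 0.246721   0.59529268 0.38403299 0.11698245] 0.00035343533171469654
(0.54, 0.15) 0 [0.473 1.652 1.016] 6.1171386893627385e-30
(0.54, 0.15) 0.4 [0.372 1.972 0.398] 1.1206086937105297e-26
(0.54, 0.15) 0.61 [3.870e-01 2.142e+00 2.000e-03] 9.1193969061179e-20
(0.563, 0.11) 0.4 [0.472 1.959 0.31 ] 1.2730265060220773e-23
(0.563, 0.11) 0.61 [ 0.502  2.127 -0.098] 1.2942292002262413e-17
```

```bash
cat > fk6.py <<'E'
import numpy as np
from scipy.optimize import least_squares
from scipy.spatial.transform import Rotation as R
def rz(a):return R.from_rotvec([0,0,a])
def ry(a):return R.from_rotvec([0,a,0])
def fk(v,q):
    a,d,L1,L2,e,T=v
    A=rz(q[0]); B=A*ry(q[1]); C=B*ry(q[2]); D=C*rz(q[3]); E=D*ry(q[4]); G=E*rz(q[5])
    p=np.array([0,0,d])+A.apply([a,0,0])+B.apply([0,0,L1])+C.apply([e,0,L2])+E.apply([0,0,T])
    return p,G
from fk import Q,D as DD
pts=[([.2625,-.5668,.2307],[-1.233,.494,1.346,0,1.303,-.095]),([.427,-.1274,.1006],[-.424,.45,1.922,0,.771,-.451]),([.5831,-.1232,.3883],[-.308,.343,1.168,0,1.626,-.336]),([.4111,.2439,.0239],[.41,.623,1.903,0,.614,.9]),([.4121,.2444,.252],[.411,.263,1.668,0,1.204,.9]),([.4995,-.2135,.1351],[-.514,.499,1.656,0,.991,1.029]),
([.5013,-.2139,.0774],[-.554,.554,1.794,.103,.695,.913]),([.4767,-.2155,.2918],[-.583,.237,1.593,.073,1.208,.937])]
def full(v): return np.concatenate([fk(v[:6],q)[0]+np.array([0,0,0])-p for p,q in pts])
# allow constant q1 tangential offset
def res(v):
    o=[]
    for p,q in pts:
        q=list(q); q[0]+=v[6]; x,_=fk(v[:6],q); x=x+rz(q[0]).apply([0,v[7],0]); o.append(x-p)
    return np.concatenate(o)
s=least_squares(res,[0,.3,.59,.38,.11,.3,0,0.05]); V=s.x
def FK(q):
    q=list(q); q[0]+=V[6]; x,G=fk(V[:6],q); return x+rz(q[0]).apply([0,V[7],0]),G
def IK(P,Rw,q0):
    lo=[-2.91,-.82,.22,-1.22,.12,-3.08];hi=[2.91,2.16,2.67,4.37,2.79,3.08]
    f=lambda q:np.r_[(FK(q)[0]-P)*5,(Rw.inv()*FK(q)[1]).as_rotvec()]
    o=least_squares(f,np.clip(q0,np.array(lo)+.01,np.array(hi)-.01),bounds=(lo,hi)); return o.x,np.sqrt(2*o.cost)
if __name__=="__main__":
    print(V.round(4),np.abs(s.fun).max())
    q=[-.583,.237,1.593,.073,1.208,.937]; x,G=FK(q); print(x,G.as_matrix().round(3),R.from_rotvec([3.133,.044,.197]).as_matrix().round(3))
E
python3 fk6.py
```

```text
[-3.000e-04  2.577e-01  5.974e-01  3.846e-01  1.183e-01  3.365e-01
  4.000e-04  5.940e-02] 0.0003437843625607728
[ 0.47653026 -0.21536852  0.29153452] [[-0.029  0.992  0.124]
 [ 1.     0.029 -0.   ]
 [-0.004  0.124 -0.992]] [[ 0.992  0.028  0.125]
 [ 0.028 -1.    -0.   ]
 [ 0.125  0.004 -0.992]]
```

```bash
cat > pin.py <<'E'
from fk6 import *
from h import YAW
def Rt(tilt,jaw):  # tool z tilted toward chest +x; jaw 'x' or 'y-'
    c=R.from_rotvec([0,0,YAW]); z=c.apply([np.sin(tilt),0,-np.cos(tilt)]); yy=c.apply([0,1,0]); xx=np.cross(yy,z)
    if jaw=='x': y=c.apply([np.cos(tilt),0,np.sin(tilt)])
    elif jaw=='-x': y=-c.apply([np.cos(tilt),0,np.sin(tilt)])
    elif jaw=='-y': y=-yy
    else: y=yy
    return R.from_matrix(np.c_[np.cross(y,z),y,z])
if __name__=="__main__":
    q0=[-.1,.4,1.9,0,.5,.9]
    for jaw in ('-y','x','-x'):
      for t in (.3,.35,.4,.45):
        for P in ((.54,-.018,.20),(.54,-.018,.155),(.563,-.018,.11)):
            best=min((IK(np.array(P),Rt(t,jaw)*R.from_rotvec([0,0,-np.pi/2]),[-.15,.4,1.9,q4,.5,q6]) for q6 in (-2,-.5,1,2.5) for q4 in (0,)),key=lambda o:o[1])
            print(jaw,t,P,best[0].round(2),best[1].round(4))
E
python3 pin.py
```

```text
-y 0.3 (0.54, -0.018, 0.2) [-0.18  0.3   1.84  0.09  0.71  1.3 ] 0.0
-y 0.3 (0.54, -0.018, 0.155) [-0.18  0.37  1.89  0.11  0.58  1.28] 0.0
-y 0.3 (0.563, -0.018, 0.11) [-0.17  0.48  1.89  0.13  0.49  1.27] 0.0
-y 0.35 (0.54, -0.018, 0.2) [-0.19  0.29  1.88  0.13  0.63  1.26] 0.0
-y 0.35 (0.54, -0.018, 0.155) [-0.19  0.37  1.93  0.15  0.5   1.23] 0.0
-y 0.35 (0.563, -0.018, 0.11) [-0.18  0.47  1.93  0.18  0.4   1.21] 0.0
-y 0.4 (0.54, -0.018, 0.2) [-0.2   0.28  1.92  0.17  0.56  1.22] 0.0
-y 0.4 (0.54, -0.018, 0.155) [-0.2   0.36  1.98  0.21  0.42  1.17] 0.0
-y 0.4 (0.563, -0.018, 0.11) [-0.19  0.47  1.97  0.27  0.32  1.12] 0.0
-y 0.45 (0.54, -0.018, 0.2) [-0.21  0.27  1.96  0.22  0.48  1.16] 0.0
-y 0.45 (0.54, -0.018, 0.155) [-0.21  0.36  2.02  0.31  0.34  1.07] 0.0
-y 0.45 (0.563, -0.018, 0.11) [-0.2   0.47  2.01  0.42  0.24  0.96] 0.0
x 0.3 (0.54, -0.018, 0.2) [-0.18  0.3   1.84  0.09  0.71 -0.27] 0.0
x 0.3 (0.54, -0.018, 0.155) [-0.18  0.37  1.89  0.11  0.58 -0.29] 0.0
x 0.3 (0.563, -0.018, 0.11) [-0.17  0.48  1.89  0.13  0.49 -0.3 ] 0.0
x 0.35 (0.54, -0.018, 0.2) [-0.19  0.29  1
[... 737 characters left out ...]
.563, -0.018, 0.11) [-0.17  0.48  1.89  0.13  0.49  2.84] 0.0
-x 0.35 (0.54, -0.018, 0.2) [-0.19  0.29  1.88  0.13  0.63  2.84] 0.0
-x 0.35 (0.54, -0.018, 0.155) [-0.19  0.37  1.93  0.15  0.5   2.8 ] 0.0
-x 0.35 (0.563, -0.018, 0.11) [-0.18  0.47  1.93  0.18  0.4   2.78] 0.0
-x 0.4 (0.54, -0.018, 0.2) [-0.2   0.28  1.92  0.17  0.56  2.79] 0.0
-x 0.4 (0.54, -0.018, 0.155) [-0.2   0.36  1.98  0.21  0.42  2.74] 0.0
-x 0.4 (0.563, -0.018, 0.11) [-0.19  0.47  1.97  0.27  0.32  2.69] 0.0
-x 0.45 (0.54, -0.018, 0.2) [-0.21  0.27  1.96  0.22  0.48  2.73] 0.0
-x 0.45 (0.54, -0.018, 0.155) [-0.21  0.36  2.02  0.31  0.34  2.64] 0.0
-x 0.45 (0.563, -0.018, 0.11) [-0.2   0.47  2.01  0.42  0.24  2.53] 0.0
```

```bash
python3 - <<'E'
from h import *
from pin import Rt
T=get_image("top"); S=get_image("side")
for p in [(349.1,198.2),(336,198.4)]: print(atz(T,p,.1515).round(4))
print(goal([.512,-.0185,.195],Rt(.4,'x')))
E
```

```text
[ 0.5374 -0.0411  0.1515]
[ 0.5369 -0.0049  0.1515]
shift cm [  3.06 -19.49   9.68] turn [-0.22  0.22 -1.56]
(array([  3.0562039 , -19.48954478,   9.6803281 ]), array([-0.22034345,  0.21991653, -1.5598417 ]))
```

```bash
python3 -m jog '3.1 -19.2 9.7 -0.22 0.22 -1.56 -1;3.1 -19.2 9.7 -0.22 0.22 -1.56 -1;3.1 -19.2 9.7 -0.22 0.22 -1.56 -1;3.1 -19.2 9.7 -0.22 0.22 -1.56 -1;3.1 -19.2 9.7 -0.22 0.22 -1.56 -1;3.1 -19.2 9.7 -0.22 0.22 -1.56 -1;3.1 -19.2 9.7 -0.22 0.22 -1.56 -1;3.1 -19.2 9.7 -0.22 0.22 -1.56 -1;3.1 -19.2 9.7 -0.22 0.22 -1.56 -1;3.1 -19.2 9.7 -0.22 0.22 -1.56 -1;3.1 -19.2 9.7 -0.22 0.22 -1.56 -1;3.1 -19.2 9.7 -0.22 0.22 -1.56 -1;3.1 -19.2 9.7 -0.22 0.22 -1.56 -1;3.1 -19.2 9.7 -0.22 0.22 -1.56 -1'
python3 - <<'E'
from h import *
from pin import Rt
s=st(); print(R.from_rotvec(s["orientation"]).as_matrix().round(3))
save('side','s21.png',(260,60,400,260),4); save('wrist','w21.png')
goal([.5316,-.021,.1493],Rt(.4,'x'))
E
```

```text
t: 21.6
tool_pos: [0.5128, -0.0215, 0.1952]
orientation: [1.978, 2.029, 0.412]
wrist_force: [-0.4, 0.0, 0.1]
finger_gap: 0.0
t 21.6 p [ 0.5128 -0.0215  0.1952] rv [1.978 2.029 0.412] F [-0.4  0.   0.1] gap 0.0 q [-0.222  0.253  1.985  0.193  0.523 -0.396]
[[-0.026  0.921  0.389]
 [ 1.     0.024  0.011]
 [ 0.001  0.39  -0.921]]
shift cm [-0.02 -0.06  4.96] turn [ 0.     0.    -0.001]
```

View pics/s21.png

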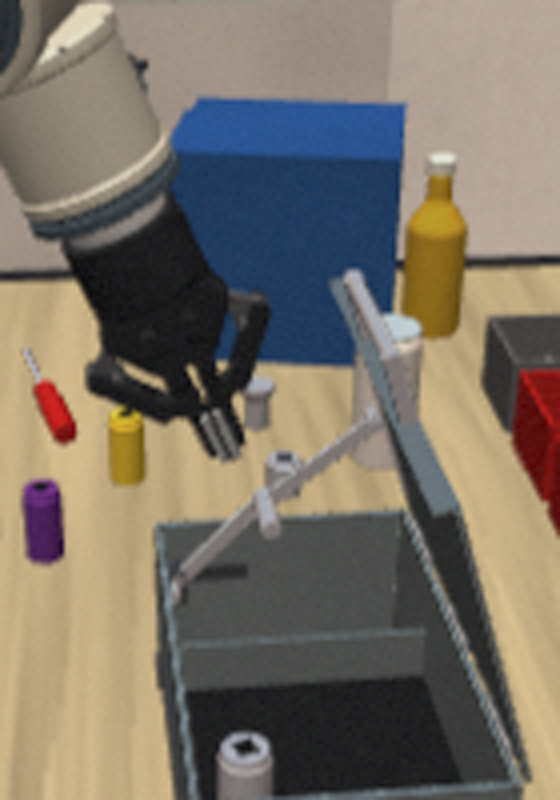

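View pics/w21.png

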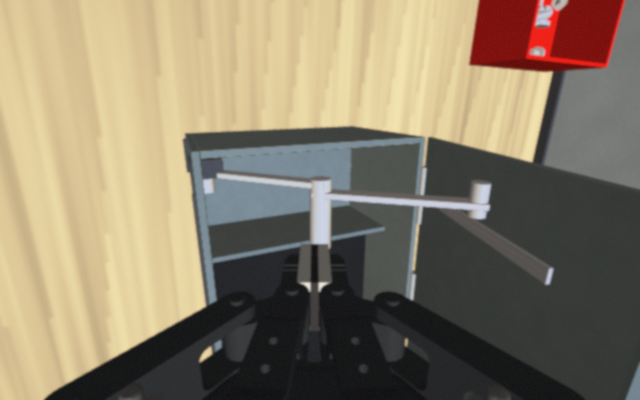

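```bash
python3 -m jog '0 0 2 0 0 0 -1;0 0 3.5 0 0 0 -1;0 0 4.4 0 0 0 -1;0 0 4.4 0 0 0 -1' | grep -E "force|pos"
python3 - <<'E'
from h import *
save('side','s22.png',(260,60,400,260),4); save('wrist','w22.png',(200,120,440,320),3)
E
```

```text
tool_pos: [0.5297, -0.0208, 0.1537]
wrist_force: [1.0, 0.6, 0.7]
```

View pics/s22.png

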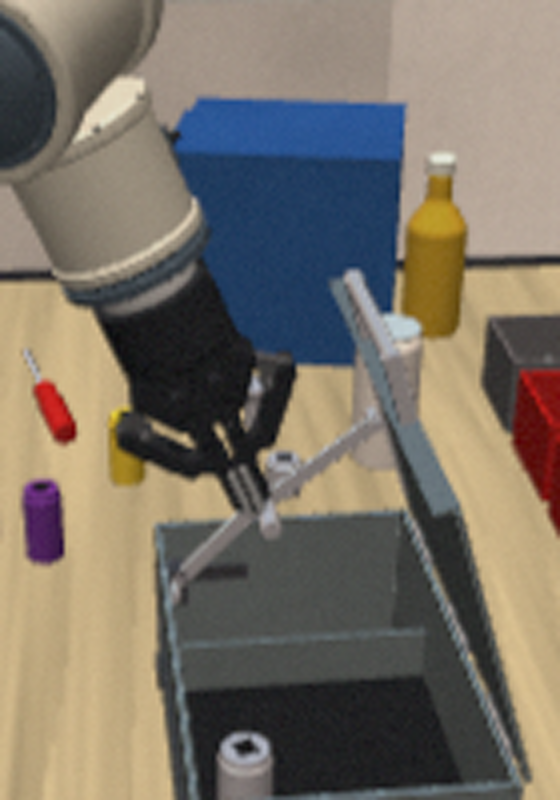

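View pics/w22.png

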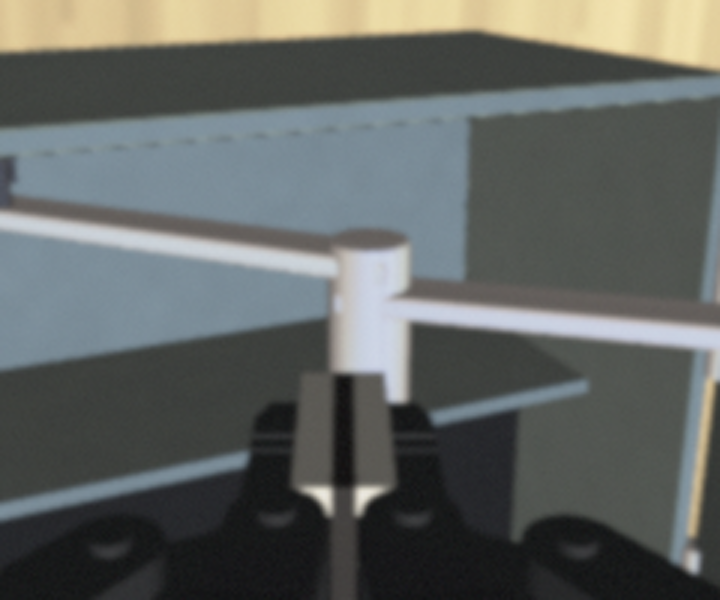

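```bash
python3 - <<'E'
import numpy as np
f0=.80
for f in np.arange(.80,.24,-.04):
    d=91*np.array([np.cos(f)-np.cos(f0),np.sin(f)-np.sin(f0)])/10
    print(round(f,2),"y %.2f z %.2f"%(d@[.921,.39],d@[.389,-.921]), "arc mm",round(91*(f0-f),1))
E
python3 -m jog '0 0 0.2 0 0 0 -1;0 0 0.3 0 0 0 -1;0 0 0.3 0 0 0 -1' | grep -E "force|pos"
```

```text
0.8 y 0.00 z 0.00 arc mm 0.0
0.76 y 0.13 z 0.34 arc mm 3.6
0.72 y 0.26 z 0.68 arc mm 7.3
0.68 y 0.36 z 1.03 arc mm 10.9
0.64 y 0.46 z 1.38 arc mm 14.6
0.6 y 0.54 z 1.74 arc mm 18.2
0.56 y 0.60 z 2.09 arc mm 21.8
0.52 y 0.65 z 2.45 arc mm 25.5
0.48 y 0.69 z 2.82 arc mm 29.1
0.44 y 0.71 z 3.18 arc mm 32.8
0.4 y 0.72 z 3.54 arc mm 36.4
0.36 y 0.71 z 3.91 arc mm 40.0
0.32 y 0.69 z 4.27 arc mm 43.7
0.28 y 0.65 z 4.63 arc mm 47.3
0.24 y 0.60 z 4.99 arc mm 51.0
tool_pos: [0.531, -0.021, 0.1521]
wrist_force: [-0.3, -0.5, -0.6]
```

```bash
python3 -m jog '0 0 0.15 0 0 0 -1;0 0 0.15 0 0 0 -1' | grep -E "force|pos"
```

```text
tool_pos: [0.532, -0.021, 0.1508]
wrist_force: [1.2, 0.1, 3.3]
```

```bash
python3 -m jog '0 0.13 0.34 0 0 0 -1;0 0.26 0.68 0 0 0 -1;0 0.36 1.03 0 0 0 -1' 
python3 - <<'E'
from h import *
save('side','s23.png',(260,60,400,260),4)
E
```

```text
t: 23.0
tool_pos: [0.5396, -0.0209, 0.1427]
orientation: [1.974, 2.031, 0.413]
wrist_force: [0.4, -0.1, 5.9]
finger_gap: 0.002
```

View pics/s23.png

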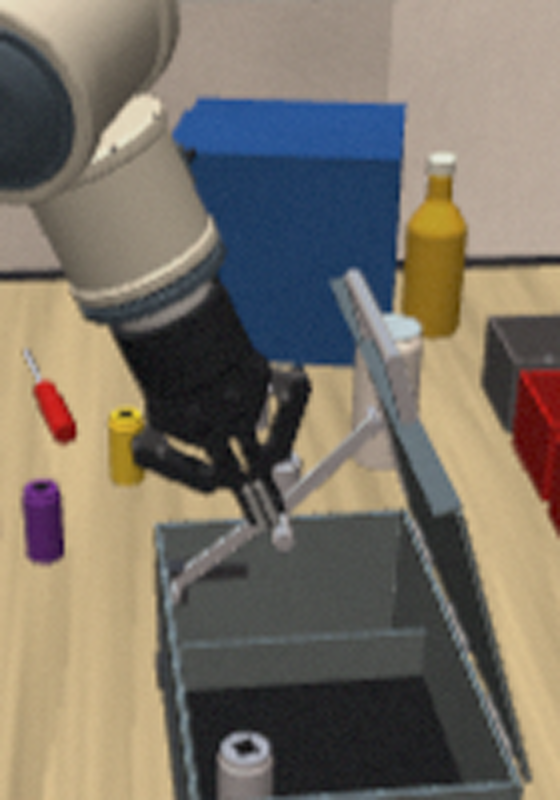

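```bash
python3 -m jog '0 0.1 0.35 0 0 0 -1;0 0.18 0.71 0 0 0 -1;0 0.24 1.06 0 0 0 -1;0 0.29 1.42 0 0 0 -1;0 0.33 1.79 0 0 0 -1;0 0.33 1.79 0 0 0 -1' 
python3 - <<'E'
from h import *
save('side','s24.png',(260,60,400,260),4)
E
```

```text
t: 23.65
tool_pos: [0.5489, -0.0204, 0.1269]
orientation: [1.975, 2.032, 0.412]
wrist_force: [0.4, -0.6, 0.9]
finger_gap: -0.004
```

View pics/s24.png

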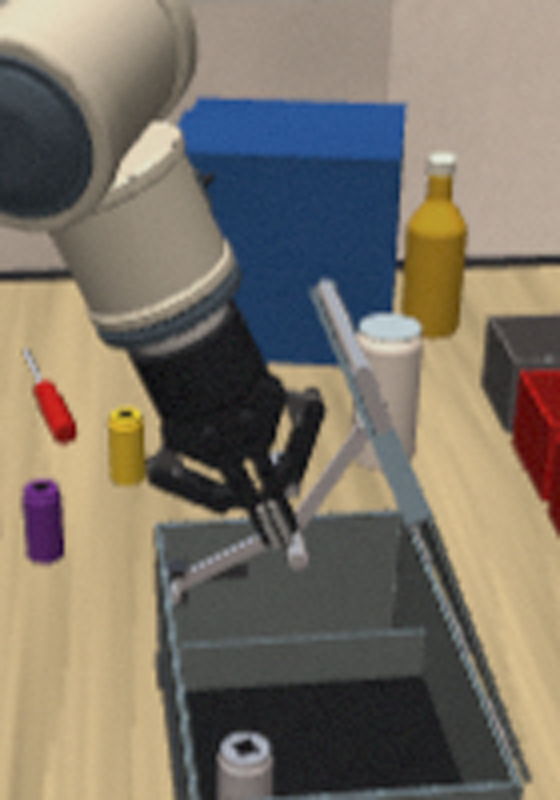

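```bash
python3 -m jog '0 0.02 0.36 0 0 0 -1;0 0.03 0.72 0 0 0 -1;0 0.02 1.09 0 0 0 -1;0 0.02 1.09 0 0 0 -1' 
python3 - <<'E'
from h import *
save('side','s25.png',(260,60,400,260),4);save('wrist','w25.png')
E
```

```text
t: 24.1
tool_pos: [0.5532, -0.0203, 0.1166]
orientation: [1.976, 2.032, 0.411]
wrist_force: [-0.4, 0.8, -0.6]
finger_gap: -0.001
```

View pics/s25.png

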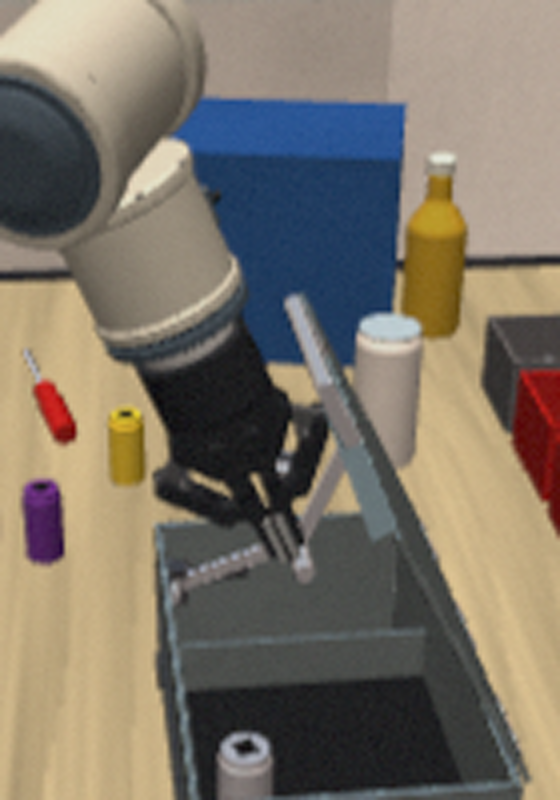

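View pics/w25.png

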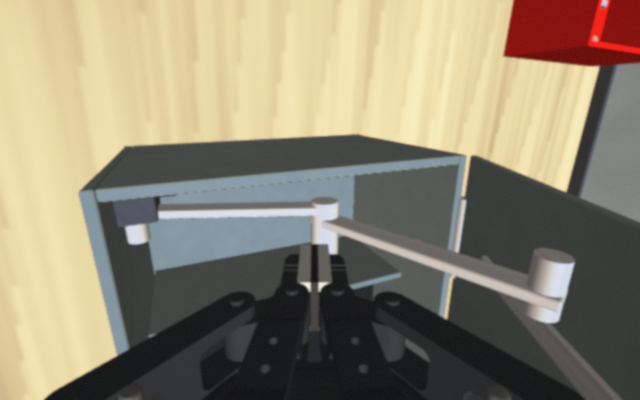

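```bash
python3 -m jog '0 -0.3 -2 0 0 0 -1;0 -0.5 -5 0 0 0 -1;0 -1 -9 0 0 0 -1;0 -2 -13 0 0 0 -1;0 -3 -17 0 0 0 -1;0 -4 -20 0 0 0 -1;0 -4 -20 0 0 0 -1' 
python3 - <<'E'
from h import *
st();save('side','s26.png',(260,60,400,260),4); S=get_image("side"); T=get_image("top")
cv2.imwrite("pics/t26.png",cv2.resize(T["pixels"][130:260,300:460,::-1],None,fx=5,fy=5,interpolation=cv2.INTER_CUBIC))
E
```

```text
t: 24.9
tool_pos: [0.4374, -0.0236, 0.2886]
orientation: [1.972, 2.029, 0.414]
wrist_force: [-1.0, 0.0, 0.4]
finger_gap: -0.0
t 24.9 p [ 0.4374 -0.0236  0.2886] rv [1.972 2.029 0.414] F [-1.   0.   0.4] gap -0.0 q [-0.283 -0.015  1.98   0.167  0.797 -0.406]
```

View pics/s26.png

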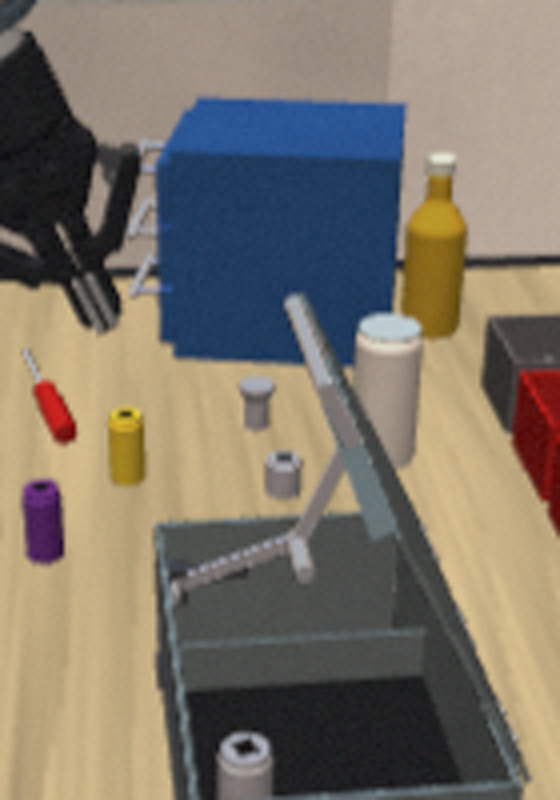

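View pics/t26.png

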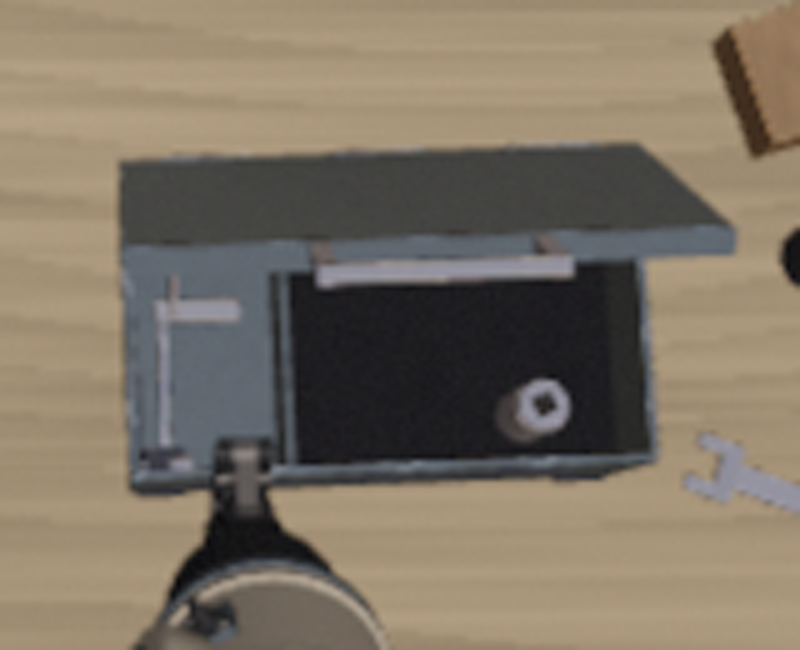

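```bash
python3 - <<'E'
from h import *
from scipy.optimize import brentq
T=get_image("top"); S=get_image("side")
def bar(th,y): return np.array([.6475-.22*np.cos(th)-(y+.125)*.028, y, .12+.22*np.sin(th)])
for th in np.arange(.98,1.14,.02):
    print(round(th,2),"top mid",proj(T,bar(th,-.125)+[0,0,.004]),"side L",proj(S,bar(th,-.068)),"R",proj(S,bar(th,-.182)))
E
```

```text
0.98 top mid [388.7 194.2] side L [323.7 140.9] R [330.2 162.6]
1.0 top mid [388.8 192.5] side L [325.2 139.9] R [332.  161.5]
1.02 top mid [389.  190.8] side L [326.8 138.9] R [333.8 160.4]
1.04 top mid [389.1 189.1] side L [328.5 138. ] R [335.7 159.4]
1.06 top mid [389.2 187.3] side L [330.1 137. ] R [337.5 158.3]
1.08 top mid [389.3 185.6] side L [331.8 136.1] R [339.4 157.3]
1.1 top mid [389.4 183.8] side L [333.5 135.3] R [341.3 156.4]
1.12 top mid [389.5 182. ] side L [335.2 134.4] R [343.3 155.5]
```

```bash
python3 - <<'E'
from h import *
from pin import Rt
goal([.44,-.06,.38],Rt(0,'x'));goal([.5473,-.124,.385],Rt(0,'x'))
E
```

```text
shift cm [-3.65  3.73 -8.76] turn [ 0.399 -0.001  0.   ]
shift cm [-10.35  13.64  -5.14] turn [ 0.399 -0.001  0.   ]
```

```bash
python3 -m jog '-1.8 1.9 -4.4 0.15 0 0 -0.41;-3.7 3.7 -8.8 0.3 0 0 -0.41;-3.7 3.7 -8.8 0.4 0 0 -0.41;-6 7 -7.6 0.4 0 0 -0.41;-8 10 -6.4 0.4 0 0 -0.41;-10.4 13.6 -5.1 0.4 0 0 -0.41;-10.4 13.6 -5.1 0.4 0 0 -0.41;-10.4 13.6 -5.1 0.4 0 0 -0.41'
python3 - <<'E'
from h import *
from pin import Rt
st();save('wrist','w27.png');goal([.5473,-.124,.302],Rt(0,'x'))
W=get_image("wrist")
for y in (-.075,-.1,-.175): print(proj(W,[.5473-(y+.125)*.028,y,.316]))
E
```

```text
t: 25.95
tool_pos: [0.5475, -0.1248, 0.3836]
orientation: [-2.188, -2.25, 0.002]
wrist_force: [-1.0, 0.5, -0.1]
finger_gap: 0.298
t 25.95 p [ 0.5475 -0.1248  0.3836] rv [-2.188e+00 -2.250e+00  2.000e-03] F [-1.   0.5 -0.1] gap 0.298 q [-0.33   0.293  1.255  0.     1.597 -0.358]
shift cm [0.02 0.07 8.23] turn [-0.002 -0.001  0.   ]
[315.4 143.1]
[315.4 180. ]
[315.3 276.9]
```

View pics/w27.png

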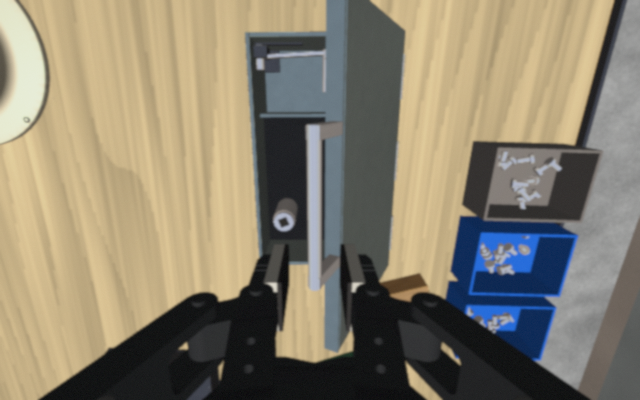

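```bash
python3 -m jog '0 0 3 0 0 0 -0.41;0 0 6 0 0 0 -0.41;0 0 7.5 0 0 0 -0.41;0 0 8.2 0 0 0 -0.41;0 0 8.2 0 0 0 -0.41' | grep -E "pos|force"
python3 - <<'E'
from h import *
save('wrist','w28.png',(200,100,440,400),2);save('side','s28.png',(260,60,400,260),4)
E
```

```text
tool_pos: [0.5462, -0.124, 0.3035]
wrist_force: [-0.4, -0.3, 0.1]
```

View pics/w28.png

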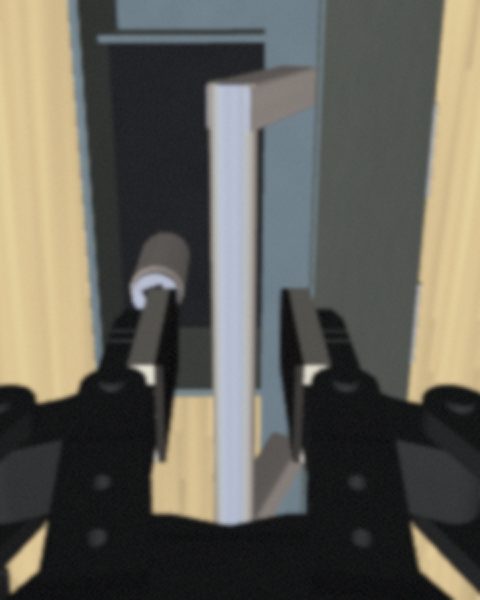

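View pics/s28.png

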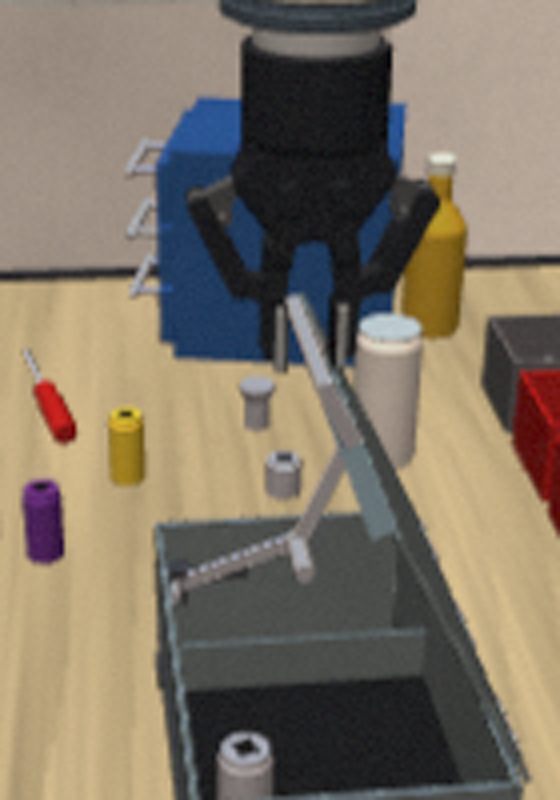

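```bash
python3 -m jog '0 0 0 0 0 0 -1;0 0 0 0 0 0 -1;0 0 0 0 0 0 -1;0 0 0 0 0 0 -1'
python3 - <<'E'
from h import *
st();chk()
E
```

```text
t: 27.05
tool_pos: [0.5471, -0.1246, 0.3049]
orientation: [2.189, 2.251, 0.001]
wrist_force: [-2.5, 1.1, 7.3]
finger_gap: 0.084
t 27.05 p [ 0.5471 -0.1246  0.3049] rv [2.189e+00 2.251e+00 1.000e-03] F [-2.5  1.1  7.3] gap 0.084 q [-0.33   0.337  1.399  0.     1.404 -0.359]
t 27.05 th 1.1070 Frad_out 7.6 Ftan_open 1.0
```

```bash
python3 - <<'E'
import numpy as np
a=1.105
for th in np.arange(1.055,-.001,-.05): print(round(th,3),"%.2f %.2f"%(22*(np.cos(a)-np.cos(th))-.02,-22*(np.sin(th)-np.sin(a))-.035))
E
python3 -m jog '0 -0.5 0.23 0 0 0 -1;0 -0.98 0.46 0 0 0 -1;0 -1.93 0.98 0 0 0 -1;0 -2.85 1.55 0 0 0 -1;0 -3.74 2.17 0 0 0 -1;0 -4.6 2.83 0 0 0 -1;0 -4.6 2.83 0 0 0 -1'
python3 -c "
from h import *
chk()"
```

```text
1.055 -0.99 0.48
1.005 -1.93 1.05
0.955 -2.85 1.66
0.905 -3.73 2.32
0.855 -4.58 3.02
0.805 -5.39 3.76
0.755 -6.16 4.54
0.705 -6.89 5.36
0.655 -7.59 6.22
0.605 -8.23 7.11
0.555 -8.84 8.03
0.505 -9.39 8.98
0.455 -9.90 9.95
0.405 -10.36 10.95
0.355 -10.77 11.97
0.305 -11.12 13.01
0.255 -11.43 14.07
0.205 -11.68 15.14
0.155 -11.88 16.22
0.105 -12.02 17.32
0.055 -12.11 18.41
0.005 -12.14 19.51
t: 27.75
tool_pos: [0.5003, -0.1261, 0.2742]
orientation: [2.19, 2.252, 0.0]
wrist_force: [10.5, -3.5, -14.1]
finger_gap: 0.087
t 27.75 th 0.8563 Frad_out -17.5 Ftan_open -1.3
```

```bash
python3 -m jog '0 -0.79 0.93 0 0 0 -1;0 -1.56 1.71 0 0 0 -1;0 -2.29 2.53 0 0 0 -1;0 -2.99 3.39 0 0 0 -1;0 -3.63 4.28 0 0 0 -1;0 -4.24 5.2 0 0 0 -1;0 -4.24 5.2 0 0 0 -1'
python3 -c "
from h import *
chk()"
```

```text
t: 28.45
tool_pos: [0.4574, -0.1273, 0.222]
orientation: [-2.19, -2.252, 0.002]
wrist_force: [1.8, -6.3, -4.1]
finger_gap: 0.084
t 28.45 th 0.5527 Frad_out -3.7 Ftan_open -2.5
```

```bash
python3 -m jog '0 -0.55 0.95 0 0 0 -1;0 -1.06 1.92 0 0 0 -1;0 -1.52 2.92 0 0 0 -1;0 -1.93 3.94 0 0 0 -1;0 -2.28 4.98 0 0 0 -1;0 -2.55 6.04 0 0 0 -1;0 -2.8 7.11 0 0 0 -1;0 -2.8 7.11 0 0 0 -1'
python3 -c "
from h import *
chk()
st();save('side','s29.png',(240,100,400,300),4)"
```

```text
t: 29.25
tool_pos: [0.4305, -0.1281, 0.151]
orientation: [2.189, 2.252, 0.001]
wrist_force: [4.9, -6.4, -3.8]
finger_gap: 0.086
t 29.25 th 0.2091 Frad_out -5.6 Ftan_open -2.7
t 29.25 p [ 0.4305 -0.1281  0.151 ] rv [2.189e+00 2.252e+00 1.000e-03] F [ 4.9 -6.4 -3.8] gap 0.086 q [-0.422  0.364  1.864 -0.     0.913 -0.45 ]
```

View pics/s29.png

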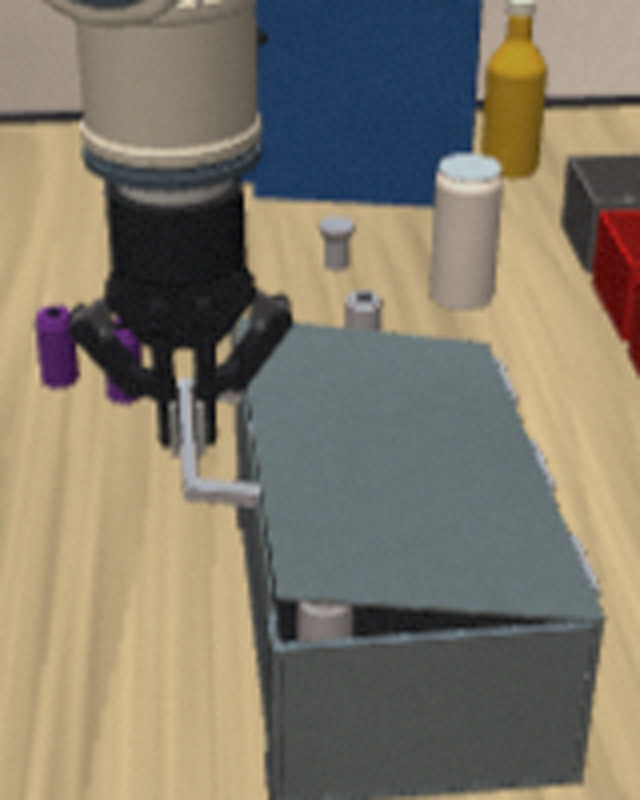

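```bash
python3 -m jog '0 -0.08 0.5 0 0 0 -1;0 -0.15 1 0 0 0 -1;0 -0.21 1.5 0 0 0 -1;0 -0.27 2 0 0 0 -1;0 -0.32 2.5 0 0 0 -1;0 -0.35 3 0 0 0 -1;0 -0.37 3.4 0 0 0 -1;0 -0.38 3.7 0 0 0 -1;0 -0.38 3.7 0 0 0 -1'
python3 -m jog '0 0 0.15 0 0 0 -1;0 0 0.15 0 0 0 -1' | grep -E "pos|force"
```

```text
t: 30.2
tool_pos: [0.4272, -0.1283, 0.1147]
orientation: [2.189, 2.251, 0.001]
wrist_force: [5.5, -5.4, -2.3]
finger_gap: 0.084
tool_pos: [0.4272, -0.1283, 0.1134]
wrist_force: [5.7, -4.4, -2.7]
```

```bash
python3 -m jog '0 0 0.15 0 0 0 -1;0 0 0.15 0 0 0 -1' | grep -E "pos|force"
```

```text
tool_pos: [0.427, -0.1282, 0.1119]
wrist_force: [4.9, -4.9, -2.2]
```

```bash
python3 -m jog '0 0 0.15 0 0 0 -1;0 0 0.15 0 0 0 -1' | grep -E "pos|force"; python3 -m jog '0 0 0.1 0 0 0 -1;0 0 0.1 0 0 0 -1' | grep -E "pos|force"
```

```text
tool_pos: [0.4271, -0.1282, 0.1116]
wrist_force: [-2.7, -1.5, 33.1]
tool_pos: [0.4272, -0.1282, 0.1114]
wrist_force: [-8.5, 0.5, 57.7]
```

```bash
python3 -m jog '0 0 0.1 0 0 0 -1;0 0 0.1 0 0 0 -1' | grep -E "pos|force"; python3 -c "
from h import *
save('side','s30.png',(240,140,400,300),5)"
```

```text
tool_pos: [0.4272, -0.1282, 0.1111]
wrist_force: [-13.3, 3.4, 82.4]
```

View pics/s30.png

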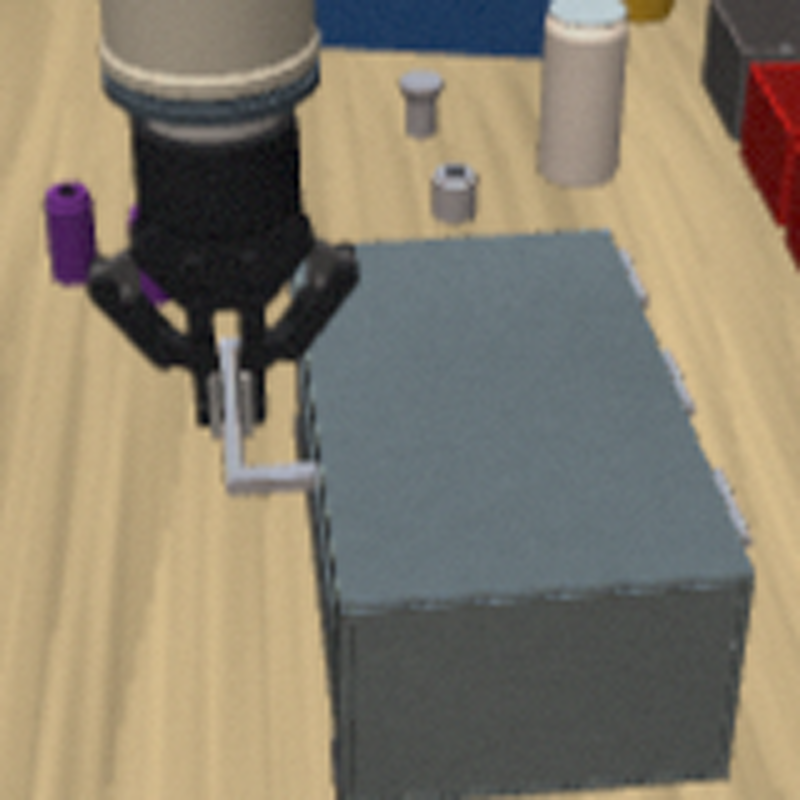

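The lid is shut. I pressed it further than needed: the wrist read 82 N, under the 120 N limit. I'm relieving that load before opening the fingers.

```bash
python3 -m jog '0 0 -0.15 0 0 0 -1;0 0 -0.3 0 0 0 -1;0 0 -0.3 0 0 0 -1' | grep -E "pos|force"
```

```text
tool_pos: [0.427, -0.1282, 0.1118]
wrist_force: [3.2, -3.5, 8.9]
```

```bash
python3 -m jog '0 0 -0.04 0 0 0 -0.8;0 0 -0.04 0 0 0 -0.41;0 0 -0.04 0 0 0 -0.41;0 0 -0.04 0 0 0 -0.41' | grep -E "pos|force|gap"
python3 -m jog '0 0 -2 0 0 0 -0.41;0 0 -5 0 0 0 -0.41;0 0 -8 0 0 0 -0.41;0 -3 -12 0 0 0 -0.41;0 -6 -15 0 0 0 -0.41;0 -8 -17 0 0 0 -0.41;0 -8 -17 0 0 0 -0.41'
python3 - <<'E'
from h import *
S=save('side','s31.png',(235,100,400,305),4); T=save('top','t31.png',(180,130,500,290),2.4)
E
```

```text
tool_pos: [0.4261, -0.1276, 0.1119]
wrist_force: [-0.1, -0.4, -0.7]
finger_gap: 0.294
t: 32.65
tool_pos: [0.3454, -0.1302, 0.2842]
orientation: [2.188, 2.249, 0.001]
wrist_force: [0.2, -0.1, -1.3]
finger_gap: 0.293
```

View pics/s31.png

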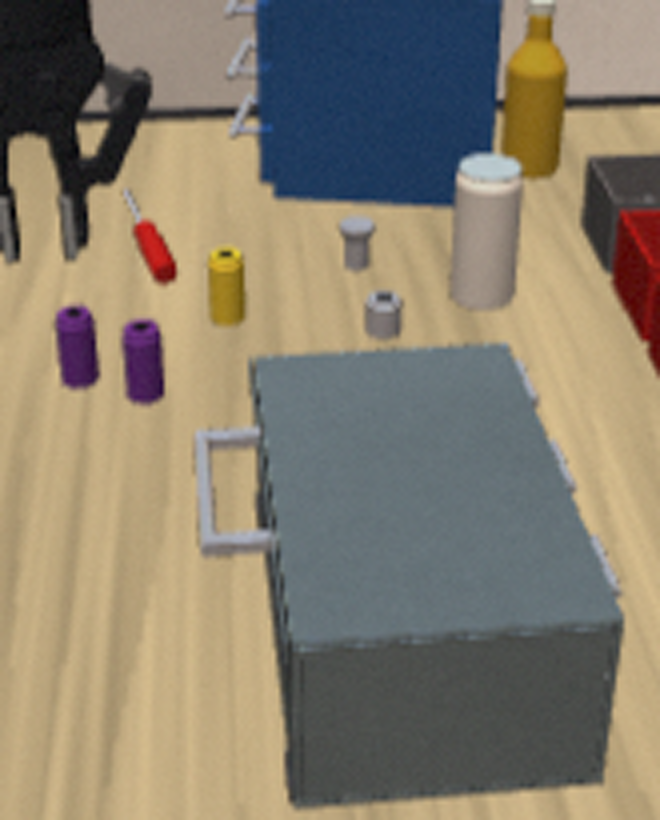

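View pics/t31.png

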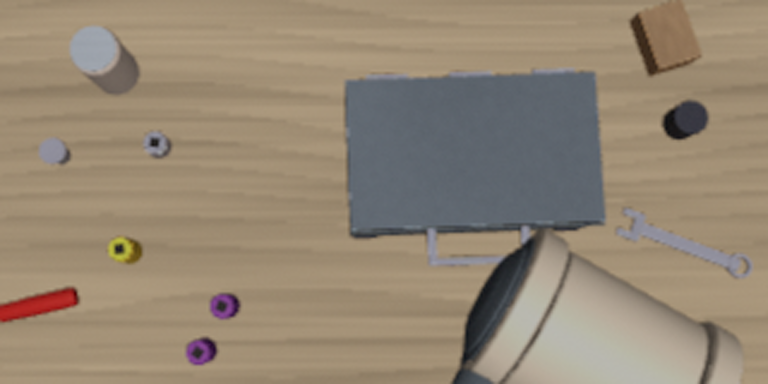

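The lid is back exactly where it was at the start: its bar corners are at side-crop pixels (200,432) and (208,548), matching the first picture. The bystanders haven't moved.

```bash
python3 -c "
from workcell import *
print(finish_job())"
```

```text
the job is handed in; nothing more can be done
None
```

The tall grey socket is in the chest's large compartment, the lid is fully shut, and I handed the job in at about 32.7 s of the 72 s allowed.

- **Raising the lid:** I raised it by its bar in about 1 mm steps near the stop. The stay snapped over centre at about 1.27 rad with roughly 4 N against it. I let go and the lid stood by itself.
- **Placing the socket:** I set it down in the front right of the compartment, and pictures showed it standing upright there.
- **Breaking the stay:** I pressed the thumb pin about 40 mm along its arc with up to about 6 N. The stay stayed folded and the lid held still at about 1.10 rad.
- **Lowering the lid:** I pinched the bar again and lowered the lid slowly until it closed.
- **Last checks:** The shut lid matches the first picture to the pixel, the gripper is clear, and the other things on the bench look untouched.

**What did not go cleanly:**
- **Extra pressing at the end:** After the lid touched down I pressed up to about 2 mm too far. The wrist force reached 82 N (limit 120 N), all through the fingers on the bar. I eased it off before letting go.
- **Sideways pulls on the bar:** While swinging the lid there were brief pulls on the bar of up to about 36 N. They were directed at the hinge, with little against the stay.
- **Bracket not checked:** I saw no sign of the bracket slipping, but I did not measure its position again at the end.

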